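# Close a bonding jig with spacers and knock its clamp pins home

### The job

Close the bonding jig: lay the loose white spacer bar across the blue lower plate on the yellow stripe, parallel to the spacer already fitted, then set the green ribbed plate level on the two spacers, squarely over the blue plate. With the mallet in the gripper, knock both brass sprung pins fully home with brisk blows (either one first), so that their red toes swing over the green plate. Finally put the mallet down on the worktop beside the jig; leave the jar, the beaker and the bottle where they stand.

Things in the scene. Friction and masses are not known exactly. Their poses are not given: they have to be found in the camera images.
- jig: fixed bonding jig, aluminium base 120 (x) x 260 (y) x 12 mm, yaw -0.35 to 0.35 rad; origin on the worktop under its centre. Blue lower plate on it, 70 (x) x 130 (y) x 6 mm, centred, top at z = 18 mm. White spacer (90 x 12 x 12 mm, along x) fitted on that at y = +35 mm, top at z = 30 mm. Clamp posts at x = 0, y = +100 and -100 mm: 30 mm thick up to z = 40 mm, 20 mm up to z = 60 mm
- stripe (a point): middle of the yellow stripe (68 x 16 mm, along the jig's x) on the blue plate, 18 mm above the worktop, at the jig's x = 0, y = -35 mm: the loose spacer's place; jig axes
- spacer: loose white plastic spacer bar, 90 mm (its x) x 12 x 12 mm, 30 g; origin at the centre of its underside; starts flat on the worktop
- plate: loose green upper plate, 70 (x) x 130 (y) x 8 mm, 0.2 kg, with an upright aluminium grip rib on its middle: 12 mm (x) x 44 mm (y), from 8 to 30 mm above the underside; origin at the centre of its underside; starts flat on the worktop. Either way round is good
- mallet: mallet standing on its lower striking face, 0.28 to 0.46 kg: round head 40 mm across, 66 mm tall (black, white faces), its axis 55 mm from the origin toward -x; wooden handle along +x, 18 mm wide (y), 20 mm high, its axis 34 mm above the face, ending 130 mm from the head's axis. Origin in the plane of the lower face, under the middle of its length. Centre of mass in the head; stands by itself
- mallet_face (a point): centre of the mallet's lower striking face, on the head's axis (mallet axes); 34 mm below the handle's axis
- mallet_grip (a point): a good place to grip the handle, close to the head: on the handle's axis, 42 mm from the head's axis (mallet axes)
- pin_a_top (a point): centre of the top of the brass pin cap (24 mm across, 8 mm thick) at the jig's +y end; 84 mm above the worktop when up, 70 mm when home; moves with the pin. Round its post a red toe, 41 to 48 mm above the worktop, 12 mm wide, reaches 50 mm from the post's axis, toward the jig's +x while the pin is up
- pin_b_top (a point): centre of the top of the brass pin cap (24 mm across, 8 mm thick) at the jig's -y end; 84 mm above the worktop when up, 70 mm when home; moves with the pin. Round its post a red toe, 41 to 48 mm above the worktop, 12 mm wide, reaches 50 mm from the post's axis, toward the jig's +x while the pin is up
- pin_a (a joint): sprung pin at the jig's +y end: 0 up (start), 0.014 m fully home at a hard stop, positive downward. Needs 6 to 8 N; stays where it is left. The mallet face driven through it at 0.1 to 0.25 m/s is a good blow; slow pressing (under 0.05 m/s) does not count; several blows are allowed. As it goes home its toe turns from the jig's +x direction to over the green plate's end
- pin_b (a joint): sprung pin at the jig's -y end: 0 up (start), 0.014 m fully home at a hard stop, positive downward. Needs 6 to 8 N; stays where it is left. The mallet face driven through it at 0.1 to 0.25 m/s is a good blow; slow pressing (under 0.05 m/s) does not count; several blows are allowed. As it goes home its toe turns from the jig's +x direction to over the green plate's end
- jar_0: loose jar with blue lid, 59 mm across, 72 mm tall, origin under its centre; a bystander
- glass_beaker: loose clear glass beaker, 60 mm across, 82 mm tall, origin under its centre; a bystander
- dark_bottle: loose dark bottle with white cap, 48 mm across, 147 mm tall, origin under its centre; a bystander

How it is judged (in metres and radians):
On the way, in this order (a step that is already met when the one before it is completed fails the run):
1. the loose spacer lies released on the yellow stripe, parallel to the fitted one (x of spacer in the frame of jig between -0.015 and 0.015 m and y of spacer in the frame of jig between -0.045 and -0.025 m and z of spacer in the frame of jig between 0.015 and 0.021 m and angle between the x axis of spacer and the x axis of jig, either way round below 0.15 rad and linear speed of spacer below 0.02 m/s and contact force between the fingers and spacer below 0.1 N), for 0.2 s.
2. the green plate lies released, level on both spacers, squarely over the blue plate (all of step 1 and x of plate in the frame of jig between -0.012 and 0.012 m and y of plate in the frame of jig between -0.012 and 0.012 m and z of plate in the frame of jig between 0.027 and 0.033 m and angle between the y axis of plate and the y axis of jig, either way round below 0.12 rad and angle between plate's own z axis and vertical below 0.05 rad and linear speed of plate below 0.02 m/s and contact force between the fingers and plate below 0.1 N), for 0.2 s.
3. one pin is driven down by a brisk blow of the mallet (faster than 0.05 m/s) (((velocity of joint pin_a above 0.05 m/s and value of joint pin_a above 0.003 m and distance between mallet_face and pin_a_top below 0.03 m) or (velocity of joint pin_b above 0.05 m/s and value of joint pin_b above 0.003 m and distance between mallet_face and pin_b_top below 0.03 m))).
4. with one pin home, the other is driven down by a brisk blow of the mallet (((value of joint pin_a above 0.0125 m and (velocity of joint pin_b above 0.05 m/s and value of joint pin_b above 0.003 m and distance between mallet_face and pin_b_top below 0.03 m)) or (value of joint pin_b above 0.0125 m and (velocity of joint pin_a above 0.05 m/s and value of joint pin_a above 0.003 m and distance between mallet_face and pin_a_top below 0.03 m)))).
At the end, for the whole second after the job is handed in: pins within 1.5 mm of home; spacer released within 10 mm (15 mm lengthwise), 0.15 rad of the stripe; green plate released, level (0.05 rad) on both spacers, within 12 mm, 0.12 rad of square over the blue plate; mallet released, at rest on the worktop, off the jig, handle under 40 mm high (all of step 2 and value of joint each of pin_a, pin_b above 0.0125 m and height (world z) of mallet_grip between 0 and 0.04 m and linear speed of mallet below 0.02 m/s and contact force between mallet and jig below 0.1 N and contact force between the fingers and mallet below 0.1 N); the robot touches nothing.
It fails at once if the jar, beaker or bottle is shifted more than 30 mm or tipped ((distance of jar_0 from where it was at the start of the episode above 0.03 m or angle between jar_0's own z axis and vertical above 0.3 rad) or (distance of glass_beaker from where it was at the start of the episode above 0.03 m or angle between glass_beaker's own z axis and vertical above 0.3 rad) or (distance of dark_bottle from where it was at the start of the episode above 0.03 m or angle between dark_bottle's own z axis and vertical above 0.3 rad)).
It also fails if it takes over 72 s, if anything falls off the work surface, if the arm or the gripper's body presses on something with over 40 N, if the wrist force passes 120 N, or if a joint passes its speed limit or range.

### The arm

A 6-joint arm with a two-finger parallel gripper is mounted at the origin on a cart in front of the work surface, level with it; the furniture and walls round the work are solid. World frame = base frame: x ahead of the robot, y to its left, z up, the work surface at z = 0. Lengths are in mm, angles in rad, forces in N, time in s.
With the tool pointing down it reaches from about 300 to 775 mm from the base axis. Payload 14.6 kg.
Tool frame: the origin (TCP) lies between the finger pads; the fingertips stand 8 mm ahead of it and the grasp point (between the pads) lies 11 mm behind it; z points along the fingers, y is the direction in which the jaws open and shut (so a half turn about z gives the same grasp; the last joint's range is limited). The gripper opens to 94 mm and grips with 3 to 60 N. Pads are 16 mm wide; open, the fingers measure 119 mm over their backs; the gripper's body (75 mm by 177 mm) begins 78 mm behind the grasp point.
Start: joints at [-1.286, 0.3, 1.521, -0, 1.321, -0.067], TCP at [189.516, -516.307, 213.446] pointing down, gripper open.
Joint ranges: [-3.03, 3.03], [-0.79, 2.21], [0.23, 2.52], [-1.04, 4.18], [0, 3.07], [-2.55, 2.55]. Speed limits (rad/s): [2.22, 2.22, 2.57, 3.14, 3.14, 3.14].

### API

Orientations are given as [roll, pitch, yaw] about the fixed x, y, z axes, in that order (R = Rz(yaw) Ry(pitch) Rx(roll)).
In Python, from cell import manip, cams, models gives the robot as it stands. The module is installed in compiled form; this text tells all that it offers.
- The arm moves only by the shell command python3 -m pendant 'ROWS' [OPENING] [FORCE]. ROWS is JSON, a list that holds one entry, the list of rows, each a list of 4 numbers: the shift along the tool's x, y, z in cm, then the turn about the tool's z in rad. In form: [[[x, y, z, roll], ...]]. A call has 1 to 5 rows; each row is the pose to reach, as a shift and turn from the pose commanded when the call began, along the tool's axes at that moment; what a row does not reach only later rows make up. A row lasts 1/10 s, in which the tool goes at most 50 mm and 8.59 degrees, less where a joint would pass 70% of its speed; a pose out of reach is approached as far as the arm can. A call with a gripper value outside its range is refused whole. OPENING is the opening, from -1 (shut) to 1 (fully open), so that 0 is half open, set as the call begins (- or left out, the last holds). The fingers move at their own pace and stop on an object; FORCE is the grip in N (left out, the last holds). Time passes only in rows, so rows that repeat a pose let the fingers close. It gives the time, the measured TCP pose, the force and the opening at its end, in the units of the state.
- manip.read_state(): the state, without advancing time (a new reading comes with each control period).
- cams.camera(name): name is "scene" or "side" or "wrist"; returns a dict with "frame" (384x512x3 uint8, red, green, blue), "K" (3x3 intrinsics, pixels), "pose" (4x4, takes a point from camera to world coordinates). Camera axes: x right, y down, z forward; pixel columns grow to the right and rows downward; lengths in mm; the calibration is good to about 2 mm. A picture is of the moment at which its call begins. There is no depth.
- manip.sign_off(): hands the job in, once; it reports no verdict.
Trained networks look in the newest picture that a camera, given by its name, has taken for a name from the list of things; names that differ only in an ending like _2 or _b are one class to them, and where a whole thing is asked for, a point or a joint stands for the part that bears it (a point fixed in the world has none). Each returns a list of dicts, best first, with "score" (0 to 1); they miss things now and then, are a little off and sometimes report something else, mostly with a low value. They report only what shows in the picture. A call takes as long as a camera call.
- models.regions_of(camera, name): "pixels" (384x512 bool, what is visible of it) and "point" ([column, row] in pixels, amid what is visible of it).
The state is a dict: "clock": time; "joints": joint angles; "qd": joint speeds; "effort": joint torques, N m; "eef_pos": TCP position; "eef_rot": TCP orientation; "wrist_force": force on the tool from outside, world axes, zero at the start; "moment": the same for the moment, N m; "finger_gap": finger opening in mm.
Only numpy, scipy, OpenCV 4.12 (cv2) and the standard library are available. Lean on these libraries where they do the work, as an engineer would, in place of code of your own. Each camera call takes 0.05 s, during which the arm holds its last target.

## Working session

There is one attempt and no reset: what is moved stays moved. The work goes in short steps, Python scripts to look and compute and a shell command to move; the robot and the scene stay as the last step left them, time stands still between calls to the robot, and variables do not carry over. Pictures are saved under pics/ and viewed, and the job is handed in when it is done.

```bash
ls; mkdir -p pics; python3 - <<'E'
from cell import manip,cams,models
import cv2,numpy as np
s=manip.read_state();print({k:np.round(v,3).tolist() for k,v in s.items()})
for n in ["scene","side","wrist"]:
    c=cams.camera(n);cv2.imwrite(f"pics/{n}0.png",c["frame"][:,:,::-1]);print(n,np.round(c["K"],1).tolist(),np.round(c["pose"],3).tolist())
E
```

```text
pics
{'clock': 0.0, 'joints': [-1.286, 0.3, 1.522, 0.0, 1.321, -0.067], 'qd': [0.001, 0.001, -0.001, 0.001, -0.002, -0.001], 'effort': [-0.001, -53.181, -35.274, 0.071, 0.024, -0.0], 'eef_pos': [189.451, -516.066, 212.892], 'eef_rot': [-3.14, -0.0, 0.352], 'wrist_force': [0.865, 0.087, -0.428], 'moment': [0.009, -0.032, -0.023], 'finger_gap': 93.612}
scene [[490.8, 0.0, 247.7], [0.0, 490.8, 187.7], [0.0, 0.0, 1.0]] [[-0.627, -0.348, 0.697, -630.6], [-0.779, 0.26, -0.57, 997.792], [0.018, -0.901, -0.434, 815.466], [0.0, 0.0, 0.0, 1.0]]
side [[451.7, 0.0, 258.2], [0.0, 451.7, 192.1], [0.0, 0.0, 1.0]] [[-0.869, -0.337, 0.364, 99.424], [-0.495, 0.564, -0.661, 859.116], [0.017, -0.754, -0.657, 907.624], [0.0, 0.0, 0.0, 1.0]]
wrist [[273.2, 0.0, 256.3], [0.0, 273.2, 192.3], [0.0, 0.0, 1.0]] [[0.344, -0.911, -0.228, 255.114], [-0.939, -0.334, -0.083, -492.603], [-0.001, 0.242, -0.97, 385.107], [0.0, 0.0, 0.0, 1.0]]
```

View pics/scene0.png

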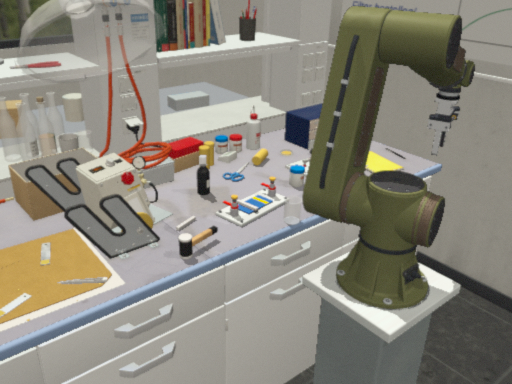

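View pics/side0.png

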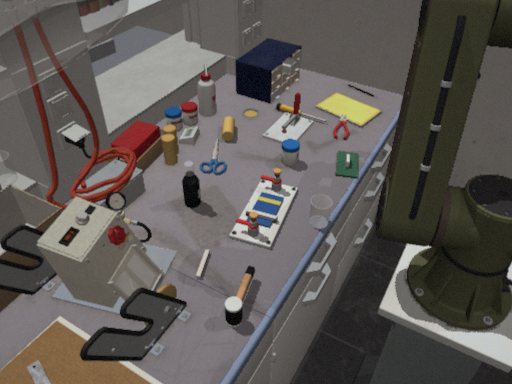

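View pics/wrist0.png

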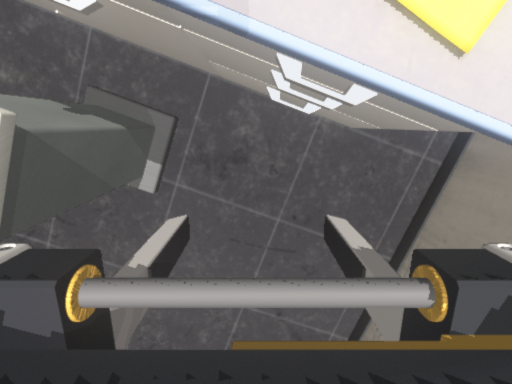

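Side view: jig ~(265,212), spacer (203,263), mallet (238,305), green plate (347,163), jar (290,152), beaker (320,210), bottle (191,190). The wrist camera shows only the floor so far.

```bash
cat > h.py <<'E'
from cell import manip,cams,models
import cv2,numpy as np
from scipy.spatial.transform import Rotation as Ro
def ray(c,uv,z):
    uv=np.atleast_2d(uv).astype(float);d=np.c_[uv,np.ones(len(uv))]@np.linalg.inv(c["K"]).T@c["pose"][:3,:3].T
    o=c["pose"][:3,3];return o+d*((z-o[2])/d[:,2])[:,None]
def proj(c,P):
    P=np.atleast_2d(P).astype(float);q=(P-c["pose"][:3,3])@c["pose"][:3,:3];q=q@c["K"].T;return q[:,:2]/q[:,2:]
def st():
    s=manip.read_state();return s
def crop(c,x0,y0,x1,y1,k,fn):
    cv2.imwrite(fn,cv2.resize(c["frame"][y0:y1,x0:x1,::-1],None,fx=k,fy=k,interpolation=cv2.INTER_CUBIC))
def totool(s,target):
    "world delta (mm) from measured tcp to target, in tool axes, cm"
    R=Ro.from_euler('xyz',s["eef_rot"]).as_matrix();return R.T@(np.array(target)-s["eef_pos"])/10
E
python3 - <<'E'
from h import *
for n in ["side","scene"]:
    c=cams.camera(n)
    for o,z in [("jig",12),("spacer",12),("plate",8),("mallet",40),("pin_a_top",84),("jar_0",36),("glass_beaker",41),("dark_bottle",70)]:
        for r in models.regions_of(n,o)[:3]:
            m=r["pixels"].astype(np.uint8);p=np.argwhere(m)[:,::-1].astype(np.float32);rc=cv2.minAreaRect(p)
            print(n,o,round(r["score"],2),len(p),np.round(r["point"]),ray(c,p.mean(0),z).round().tolist(),[np.round(rc[0],0).tolist(),np.round(rc[1],0).tolist()])
c=cams.camera("side");crop(c,150,110,400,340,3,"pics/s1.png")
E
```

```text
side jig 0.68 2798 [265. 211.] [[536.0, 26.0, 12.0]] [[266.0, 209.0], [42.0, 83.0]]
side spacer 0.49 157 [202. 263.] [[578.0, 274.0, 12.0]] [[203.0, 264.0], [5.0, 29.0]]
side plate 0.89 521 [348. 165.] [[416.0, -315.0, 8.0]] [[347.0, 164.0], [21.0, 25.0]]
side plate 0.24 41 [254. 218.] [[556.0, 53.0, 8.0]] [[254.0, 216.0], [7.0, 5.0]]
side mallet 0.86 688 [238. 304.] [[430.0, 344.0, 40.0]] [[237.0, 296.0], [21.0, 62.0]]
side pin_a_top 0.52 52 [253. 215.] [[519.0, 119.0, 84.0]] [[254.0, 216.0], [7.0, 7.0]]
side jar_0 0.97 462 [288. 151.] [[589.0, -243.0, 36.0]] [[290.0, 152.0], [27.0, 17.0]]
side glass_beaker 0.66 663 [321. 209.] [[390.0, -30.0, 41.0]] [[320.0, 212.0], [21.0, 34.0]]
side dark_bottle 0.87 641 [193. 188.] [[741.0, 93.0, 70.0]] [[191.0, 184.0], [46.0, 17.0]]
side dark_bottle 0.59 665 [319. 211.] [[381.0, -0.0, 70.0]] [[320.0, 212.0], [21.0, 35.0]]
scene jig 0.68 1471 [256. 205.] [[540.0, 20.0, 12.0]] [[250.0, 204.0], [32.0, 67.0]]
scene spacer 0.71 506 [189. 239.] [[464.0, 316.0, 12.0]] [[194.0, 238.0], [23.0, 47.0]]
scene mallet 0.65 537 [189. 240.] [[429.0, 337.0, 40.0]] [[193.0, 237.0], [23.0, 45.0]]
scene mallet 0.19 427 [203. 178.] [[798.0, 54.0, 40.0]] [[202.0, 174.0], [40.0, 12.0]]
scene pin_a_top 0.51 307 [295. 173.] [[521.0, -172.0, 84.0]] [[296.0, 175.0], [22.0, 15.0]]
scene pin_a_top 0.5 23 [232. 198.] [[512.0, 122.0, 84.0]] [[234.0, 198.0], [5.0, 4.0]]
scene jar_0 0.65 328 [299. 176.] [[591.0, -246.0, 36.0]] [[296.0, 176.0], [23.0, 15.0]]
scene glass_beaker 0.84 434 [292. 212.] [[391.0, -28.0, 41.0]] [[291.0, 210.0], [16.0, 27.0]]
scene dark_bottle 0.73 398 [203. 176.] [[734.0, 93.0, 70.0]] [[203.0, 174.0], [39.0, 12.0]]
scene dark_bottle 0.16 1500 [253. 207.] [[457.0, 91.0, 70.0]] [[249.0, 204.0], [32.0, 68.0]]
```

View pics/s1.png

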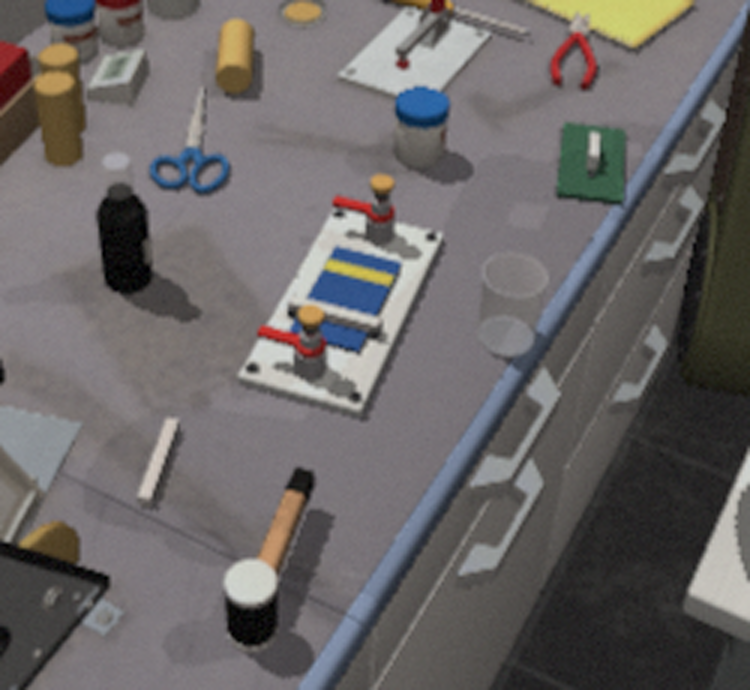

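```bash
python3 - <<'E'
from h import *
from scipy.optimize import least_squares
c=cams.camera("side")
U=lambda a:np.array(a,float)/3+[150-1/3,110-1/3]
def fit(P,a,x0):
    P=np.array(P,float);a=U(a)
    def f(x):
        C,S=np.cos(x[2]),np.sin(x[2]);W=np.c_[C*P[:,0]-S*P[:,1]+x[0],S*P[:,0]+C*P[:,1]+x[1],P[:,2]];return (proj(c,W)-a).ravel()
    r=least_squares(f,x0);return r.x.round(3),np.abs(r.fun).max().round(2)
print("jig",fit([[60,-130,12],[-60,-130,12],[-60,130,12],[60,130,12],[0,100,84],[0,-100,84]],[[333,210],[442,235],[362,412],[240,377],[311,316],[382,184]],[536,26,0]))
# plate
print("plate",fit([[35,-65,8],[-35,-65,8],[-35,65,8],[35,65,8]],[[562,123],[627,128],[625,200],[557,192]],[416,-315,0]))
print("plate90",fit([[-35,-65,8],[-35,65,8],[35,65,8],[35,-65,8]],[[562,123],[627,128],[625,200],[557,192]],[416,-315,1.5]))
for n,z,p in [("spacer ends",12,[[172,420],[147,500]]),("mallet head",66,[[250,584]]),("handle",44,[[300,475],[268,560]])]:print(n,ray(c,U(p),z).round(1).tolist())
print("plate corners",ray(c,U([[562,123],[627,128],[625,200],[557,192]]),8).round().tolist())
E
```

```text
jig (array([5.37837e+02, 1.78300e+01, 1.76000e-01]), np.float64(0.94))
plate (array([ 4.17741e+02, -3.23015e+02,  3.44000e-01]), np.float64(0.51))
plate90 (array([ 417.97 , -323.062,    2.034]), np.float64(10.4))
spacer ends [[596.5, 227.3, 12.0], [564.4, 310.3, 12.0]]
mallet head [[426.3, 368.4, 66.0]]
handle [[455.6, 246.1, 44.0], [434.6, 330.2, 44.0]]
plate corners [[473.0, -370.0, 8.0], [406.0, -399.0, 8.0], [362.0, -274.0, 8.0], [430.0, -250.0, 8.0]]
```

```bash
cat > go.py <<'E'
import sys
from h import *
# x y z yaw -> tool rows remaining
s=st();t=list(map(float,sys.argv[1:5]))
d=totool(s,t[:3]);dy=-(t[3]-s["eef_rot"][2]);dy=(dy+np.pi)%(2*np.pi)-np.pi if len(sys.argv)<6 else dy
print(round(s["clock"],2),s["eef_pos"].round(1),s["eef_rot"].round(3),"gap",round(float(s["finger_gap"]),1),"F",s["wrist_force"].round(1),"j",s["joints"].round(2),"\nROW",d.round(2),round(dy,3))
E
python3 go.py 580 269 180 1.939
python3 -m pendant '[[[5,-4.5,0,-0.15],[10,-9,0,-0.3],[14,-13.5,0,-0.45],[18,-17,0,-0.6],[21.5,-20.5,0,-0.75]]]' 0 10
python3 go.py 580 269 180 1.939
```

```text
1.15 [ 189.5 -516.3  213.4] [-3.142 -0.     0.352] gap 93.6 F [ 0.3 -0.2  0.2] j [-1.29  0.3   1.52  0.    1.32 -0.07] 
ROW [ 63.72 -60.26   3.35] -1.587
clock: 1.65
eef_pos: [300.7, -290.5, 213.6]
eef_rot: [3.141, 0.0, 1.107]
wrist_force: [0.2, -0.0, 0.7]
finger_gap: 57.4
1.65 [ 300.7 -290.5  213.6] [3.141 0.    1.107] gap 57.4 F [ 0.2 -0.   0.7] j [-0.86  0.    1.87  0.    1.28 -0.39] 
ROW [ 6.254e+01 -2.000e-02  3.350e+00] -0.832
```

```bash

python3 -m pendant '[[[5,0,0,-0.1],[10,0,0,-0.2],[15,0,0,-0.3],[20,0,0,-0.4],[25,0,0,-0.5]]]'
python3 go.py 560 269 180 1.939
```

```text
clock: 2.15
eef_pos: [413.8, -67.2, 213.8]
eef_rot: [3.141, 0.0, 1.606]
wrist_force: [0.3, -0.7, -0.5]
finger_gap: 46.9
2.15 [413.8 -67.2 213.8] [3.141 0.    1.606] gap 46.9 F [ 0.3 -0.7 -0.5] j [-0.25  0.    1.86 -0.    1.28 -0.28] 
ROW [33.09 15.78  3.39] -0.333
```

```bash

python3 -m pendant '[[[4.5,2,0,-0.1],[9,4,0,-0.2],[13.5,6,1,-0.3],[18,8,2,-0.333],[22,10,3.4,-0.333]]]'
python3 go.py 580 269 170 1.939
```

```text
clock: 2.65
eef_pos: [507.0, 156.2, 179.5]
eef_rot: [3.14, 0.0, 1.937]
wrist_force: [0.8, -0.3, 0.2]
finger_gap: 47.1
2.65 [507.  156.2 179.5] [3.14  0.    1.937] gap 47.1 F [ 0.8 -0.3  0.2] j [ 0.23  0.29  1.62  0.    1.23 -0.14] 
ROW [ 7.92 10.85  0.97] -0.002
```

```bash

python3 -m pendant '[[[3.4,1.5,0,0],[6.8,3,0,0],[10,4.6,0,0],[10,4.6,0.5,0]]]'
python3 go.py 580 269 170 1.939
python3 - <<'E'
from h import *
c=cams.camera("wrist");cv2.imwrite("pics/w1.png",c["frame"][:,:,::-1])
r=models.regions_of("wrist","spacer")
for q in r[:2]: print(q["score"],q["point"],q["pixels"].sum())
E
```

```text
clock: 3.05
eef_pos: [513.7, 266.9, 174.5]
eef_rot: [3.141, -0.001, 1.938]
wrist_force: [0.7, -0.6, -0.2]
finger_gap: 47.2
3.05 [513.7 266.9 174.5] [ 3.141e+00 -1.000e-03  1.938e+00] gap 47.2 F [ 0.7 -0.6 -0.2] j [0.42 0.4  1.48 0.   1.26 0.05] 
ROW [-2.19  6.26  0.46] -0.001
0.79 [311.7, 194.5] 543
0.27 [213.2, 321.0] 425
```

View pics/w1.png

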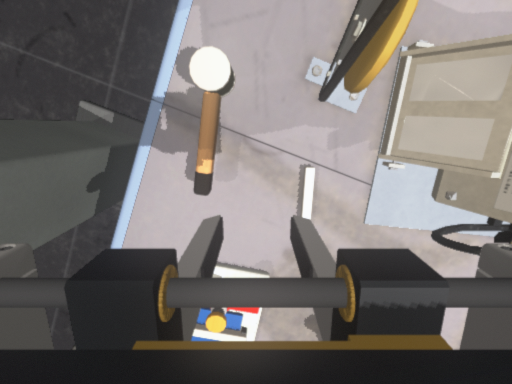

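Wrist view: the spacer spans (309,167)–(306,218) with the lower end beside the finger; mallet head at (211,68), handle end at (203,190).

```bash
python3 - <<'E'
from h import *
c=cams.camera("wrist")
models.regions_of("wrist","spacer")
r=models.regions_of("wrist","spacer")[0]
p=np.argwhere(r["pixels"])[:,::-1]
W=ray(c,p,12)[:,:2];rc=cv2.minAreaRect(W.astype(np.float32));print(rc, cv2.boxPoints(rc).round(1).tolist())
print(proj(c,[[596.5,227.3,12],[564.4,310.3,12]]))
print("mallet",ray(c,[[211,68]],66).round(1),ray(c,[[203,190],[204,172],[207,92]],44).round(1))
f=c["frame"][150:235,285:335].astype(int)
crop(c,270,140,350,240,6,"pics/w1c.png")
E
```

```text
((580.3504028320312, 273.3338317871094), (13.75515365600586, 74.02811431884766), 19.039079666137695) [[561.7999877929688, 306.1000061035156], [585.9000244140625, 236.10000610351562], [598.9000244140625, 240.60000610351562], [574.7999877929688, 310.6000061035156]]
[[306.44302881 229.37408821]
 [309.36470673 161.26525977]]
mallet [[429.5 361.3  66. ]] [[457.3 239.   44. ]
 [451.9 259.1  44. ]
 [428.4 340.4  44. ]]
```

View pics/w1c.png

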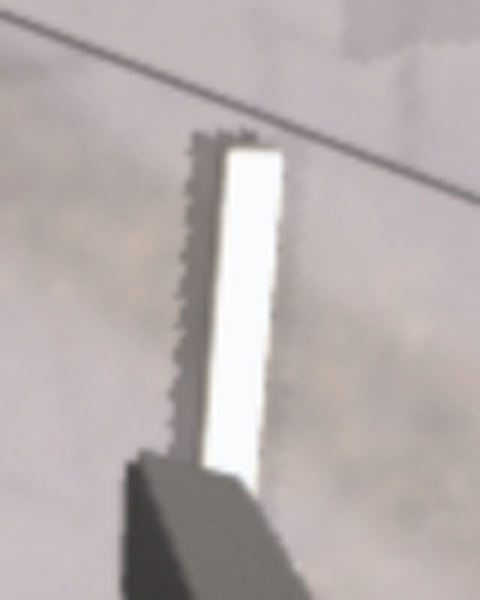

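```bash
python3 - <<'E'
from h import *
c=cams.camera("wrist")
W=ray(c,np.array([[226,150],[284,150],[203,465],[259,480]])/6+[270-.4,140-.4],12)[:,:2]
print(W.round(1).tolist())
l=W[0]-W[2];r=W[1]-W[3];a=[np.arctan2(v[1],v[0]) for v in (l,r)];print(a,np.linalg.norm(W[0]-W[1]))
y=np.mean(a);e=(W[0]+W[1])/2;print(y,e-45*np.array([np.cos(y),np.sin(y)]))
E
python3 go.py 580 269 150 1.91
```

```text
[[564.8, 304.4], [576.0, 308.6], [587.3, 239.9], [600.0, 241.1]]
[np.float64(1.90581809646361), np.float64(1.911698647744442)] 11.914083546885703
1.908758372104026 [585.33111069 264.0576792 ]
3.35 [514.  262.6 174.8] [3.141 0.    1.934] gap 46.8 F [-0.3 -0.8  0.4] j [ 0.41  0.39  1.49 -0.    1.26  0.05] 
ROW [-1.74  6.4   2.48] 0.024
```

```bash
python3 go.py 584 265.5 80 1.909
python3 -m pendant '[[[-0.7,3,1.5,0.02],[-1.3,5,3,0.03],[-1.8,6.5,4.5,0.03],[-1.8,6.5,6,0.03],[-1.8,6.5,6,0.03]]]'
python3 go.py 584 265.5 80 1.909
python3 - <<'E'
from h import *
c=cams.camera("wrist");cv2.imwrite("pics/w2.png",c["frame"][:,:,::-1])
E
```

```text
3.35 [514.  262.6 174.8] [3.141 0.    1.934] gap 46.8 F [-0.3 -0.8  0.4] j [ 0.41  0.39  1.49 -0.    1.26  0.05] 
ROW [-2.21  6.64  9.48] 0.025
clock: 3.85
eef_pos: [579.8, 268.9, 112.2]
eef_rot: [-3.138, 0.0, 1.904]
wrist_force: [-1.0, 0.0, -0.7]
finger_gap: 47.2
3.85 [579.8 268.9 112.2] [-3.138  0.     1.904] gap 47.2 F [-1.   0.  -0.7] j [0.38 0.59 1.35 0.   1.21 0.04] 
ROW [-0.46  0.3   3.21] -0.005
```

View pics/w2.png

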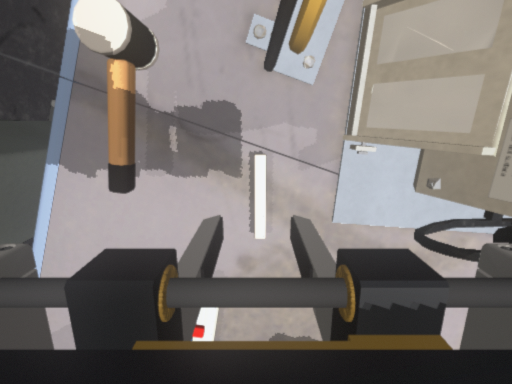

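Spacer fully visible from (260,154) to (261,238), centred between the fingers. Measuring.

```bash
python3 - <<'E'
from h import *
c=cams.camera("wrist");f=c["frame"].astype(int)
m=(f.min(2)>225);m[:140]=0;m[250:]=0;m[:,:240]=0;m[:,285:]=0
p=np.argwhere(m)[:,::-1];W=ray(c,p,12)[:,:2];rc=cv2.minAreaRect(W.astype(np.float32));b=cv2.boxPoints(rc)
print(len(p),rc,b.round(1).tolist());print(proj(c,[[579.8,268.9,12]]))
E
python3 go.py 584 265.5 80 1.909
```

```text
819 ((584.4392700195312, 265.5383605957031), (9.69356918334961, 87.14361572265625), 19.006507873535156) [[565.7000122070312, 305.20001220703125], [594.0, 222.8000030517578], [603.2000122070312, 225.89999389648438], [574.7999877929688, 308.29998779296875]]
[[256.50195498 193.63770297]]
3.95 [580.5 269.7 114.9] [-3.142 -0.     1.905] gap 46.8 F [-0.5 -0.6 -0.1] j [0.38 0.59 1.35 0.   1.21 0.04] 
ROW [-0.51  0.2   3.49] -0.004
```

```bash

python3 -m pendant '[[[-0.3,0.1,3,0],[-0.5,0.2,6,0],[-0.5,0.2,8.5,0],[-0.5,0.2,10,0],[-0.5,0.2,10.4,0]]]' -0.4
python3 go.py 584.5 265.5 10 1.904
python3 -m pendant '[[[0,0,0,0],[0,0,0,0],[0,0,0,0]]]' -1 15
python3 go.py 584.5 265.5 10 1.904
```

```text
clock: 4.45
eef_pos: [584.0, 265.8, 10.0]
eef_rot: [-3.141, -0.0, 1.905]
wrist_force: [0.2, -0.1, -0.9]
finger_gap: 28.1
4.45 [584.  265.8  10. ] [-3.141 -0.     1.905] gap 28.1 F [ 0.2 -0.1 -0.9] j [0.37 0.72 1.4  0.   1.03 0.04] 
ROW [-0.04  0.04 -0.  ] 0.001
clock: 4.75
eef_pos: [585.2, 266.1, 12.0]
eef_rot: [3.139, -0.0, 1.905]
wrist_force: [-1.7, -0.2, 5.4]
finger_gap: 12.1
4.75 [585.2 266.1  12. ] [ 3.139 -0.     1.905] gap 12.1 F [-1.7 -0.2  5.4] j [0.37 0.72 1.4  0.   1.03 0.04] 
ROW [-0.04 -0.08  0.2 ] 0.001
```

```bash

python3 -m pendant '[[[0,0,-2,0],[0,0,-5,0],[0,0,-8,0.1],[0,0,-11,0.2],[0,0,-13,0.3]]]'
python3 go.py 543.9 -16.6 140 0.176
```

```text
clock: 5.25
eef_pos: [585.1, 266.0, 143.7]
eef_rot: [3.138, -0.001, 1.601]
wrist_force: [0.3, 0.7, -1.1]
finger_gap: 11.6
5.25 [585.1 266.  143.7] [ 3.138e+00 -1.000e-03  1.601e+00] gap 11.6 F [ 0.3  0.7 -1.1] j [ 0.37  0.56  1.31 -0.    1.26  0.34] 
ROW [-28.13  -4.96   0.33] 1.425
```

```bash

python3 -m pendant '[[[-3,-0.5,0,0.14],[-7,-1.2,0,0.28],[-11,-2,0,0.42],[-15,-2.7,0,0.56],[-19,-3.4,0,0.7]]]'
python3 go.py 543.9 -16.6 140 0.176
```

```text
clock: 5.75
eef_pos: [556.7, 73.3, 141.3]
eef_rot: [3.141, -0.001, 0.899]
wrist_force: [0.3, -0.1, -0.2]
finger_gap: 11.8
5.75 [556.7  73.3 141.3] [ 3.141e+00 -1.000e-03  8.990e-01] gap 11.8 F [ 0.3 -0.1 -0.2] j [ 0.07  0.39  1.57 -0.    1.18  0.74] 
ROW [-7.83  4.59  0.13] 0.723
```

```bash

python3 -m pendant '[[[-2.5,1.5,0,0.15],[-5,3,0,0.3],[-7.8,4.6,0,0.45],[-7.8,4.6,0,0.6],[-7.8,4.6,0,0.723]]]'
python3 -m pendant '[[[0,0,0,0]]]'
python3 go.py 543.9 -16.6 140 0.176
python3 - <<'E'
from h import *
c=cams.camera("wrist");cv2.imwrite("pics/w3.png",c["frame"][:,:,::-1])
c=cams.camera("side");crop(c,200,130,360,270,5,"pics/s3.png")
E
```

```text
clock: 6.25
eef_pos: [545.0, -16.0, 141.3]
eef_rot: [3.141, -0.001, 0.174]
wrist_force: [-0.1, 1.0, -0.4]
finger_gap: 12.1
clock: 6.35
eef_pos: [545.1, -15.3, 141.2]
eef_rot: [3.141, -0.001, 0.179]
wrist_force: [0.6, -0.1, 0.1]
finger_gap: 11.5
6.35 [545.1 -15.3 141.2] [ 3.141e+00 -1.000e-03  1.790e-01] gap 11.5 F [ 0.6 -0.1  0.1] j [-0.1   0.36  1.62  0.    1.16  1.3 ] 
ROW [-0.14  0.11  0.12] 0.003
```

View pics/w3.png

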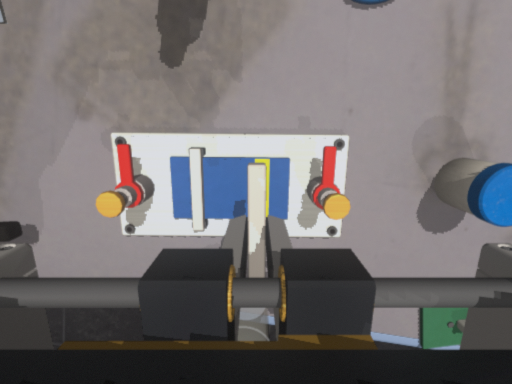

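View pics/s3.png

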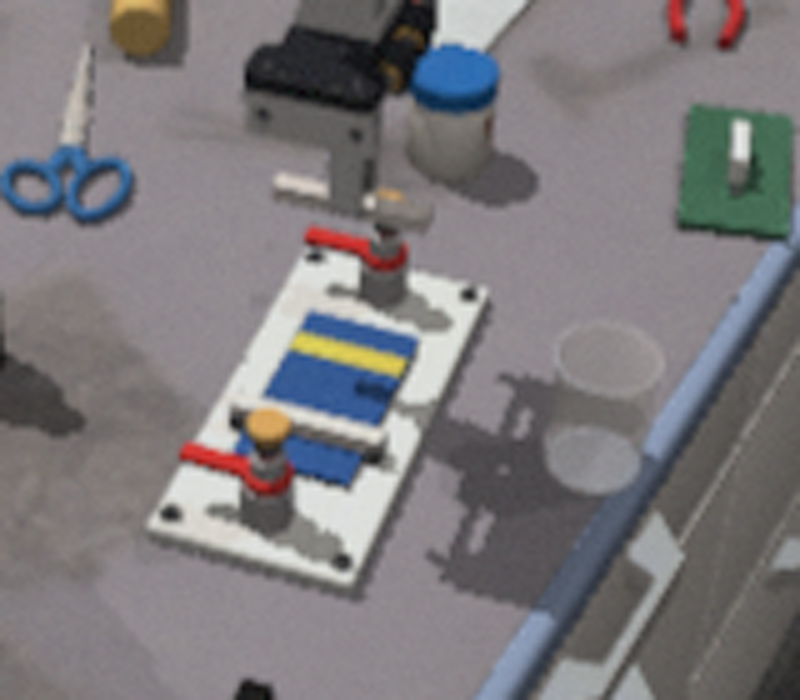

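Spacer is held level at (257,225) in the wrist picture; jig fully in view: corners approx (112,133),(349,134),(341,237),(121,237), yellow stripe (262,180). Refit the jig from this.

```bash
python3 - <<'E'
from h import *
c=cams.camera("wrist");crop(c,95,115,365,250,2.9,"pics/w3c.png");np.save("w3pose.npy",c["pose"])
E
```

```text
(no output)
```

View pics/w3c.png

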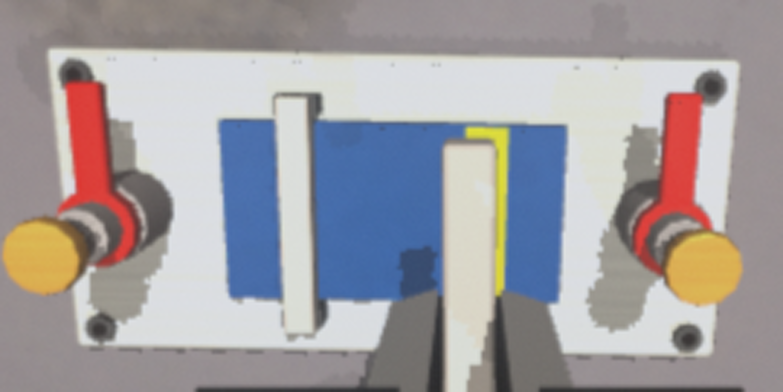

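```bash
python3 - <<'E'
from h import *
from scipy.optimize import least_squares
c=cams.camera("wrist");s=st()
k=2.9
P=np.array([[60,130,12],[60,-130,12],[-60,-130,12],[-60,130,12],[35,65,18],[35,-65,18],[-35,-65,18],[-35,65,18],[0,100,84],[0,-100,84]],float)
a=np.array([[50,48],[740,62],[712,356],[80,345],[220,119],[567,126],[558,302],[230,298],[41,256],[703,268]])/k+[95-.3,115-.3]
def f(x):
    C,S=np.cos(x[2]),np.sin(x[2]);W=np.c_[C*P[:,0]-S*P[:,1]+x[0],S*P[:,0]+C*P[:,1]+x[1],P[:,2]];return (proj(c,W)-a).ravel()
r=least_squares(f,[538,18,.176]);print(r.x.round(3));print(r.fun.reshape(-1,2).round(1).tolist())
x=r.x;print("stripe",x[0]+35*np.sin(x[2]),x[1]-35*np.cos(x[2]))
# held spacer: top far end corners in crop
print(ray(c,np.array([[445,143],[496,143]])/k+[94.7,114.7],143).round(1), s["eef_pos"])
E
python3 go.py 543.9 -16.6 28 0.176
```

```text
[5.40546e+02 1.28860e+01 1.66000e-01]
[[-2.1, -0.8], [1.4, -0.9], [0.7, 1.0], [-1.2, 0.9], [-0.5, -0.2], [0.5, -0.3], [0.5, 0.4], [-0.4, -0.3], [0.2, 0.5], [0.7, 0.5]]
stripe 546.3284502872044 -21.63303508649767
[[589.   -1.9 143. ]
 [591.  -12.7 143. ]] [545.02542608 -14.82346718 140.69663491]
6.55 [545.  -14.8 140.7] [ 3.141 -0.     0.185] gap 11.6 F [ 0.   1.1 -0.5] j [-0.09  0.36  1.62  0.    1.16  1.29] 
ROW [-0.15  0.15 11.27] 0.009
```

```bash
python3 go.py 546.3 -21.6 60 0.167
python3 -m pendant '[[[0,0.3,2,0.015],[0,0.7,4,0.015],[0,0.7,6,0.015],[0,0.7,8,0.015],[0,0.7,8,0.015]]]'
python3 go.py 546.3 -21.6 28.5 0.167
python3 - <<'E'
from h import *
c=cams.camera("wrist");cv2.imwrite("pics/w4.png",c["frame"][:,:,::-1])
c=cams.camera("side");crop(c,200,150,360,270,5,"pics/s4.png")
E
```

```text
6.55 [545.  -14.8 140.7] [ 3.141 -0.     0.185] gap 11.6 F [ 0.   1.1 -0.5] j [-0.09  0.36  1.62  0.    1.16  1.29] 
ROW [-0.    0.69  8.07] 0.018
clock: 7.05
eef_pos: [545.0, -21.6, 58.3]
eef_rot: [-3.14, 0.004, 0.169]
wrist_force: [0.3, 0.4, 0.8]
finger_gap: 11.5
7.05 [545.  -21.6  58.3] [-3.14   0.004  0.169] gap 11.5 F [0.3 0.4 0.8] j [-0.11  0.47  1.68  0.    1.    1.3 ] 
ROW [0.14 0.02 2.98] 0.002
```

View pics/w4.png

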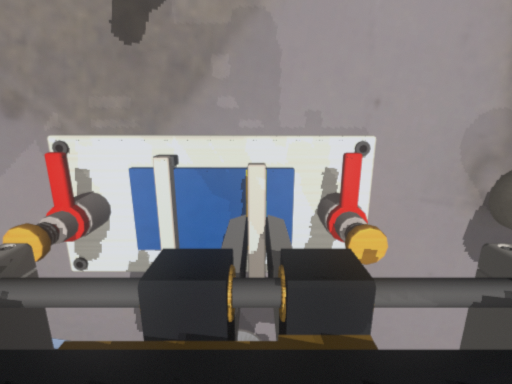

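View pics/s4.png

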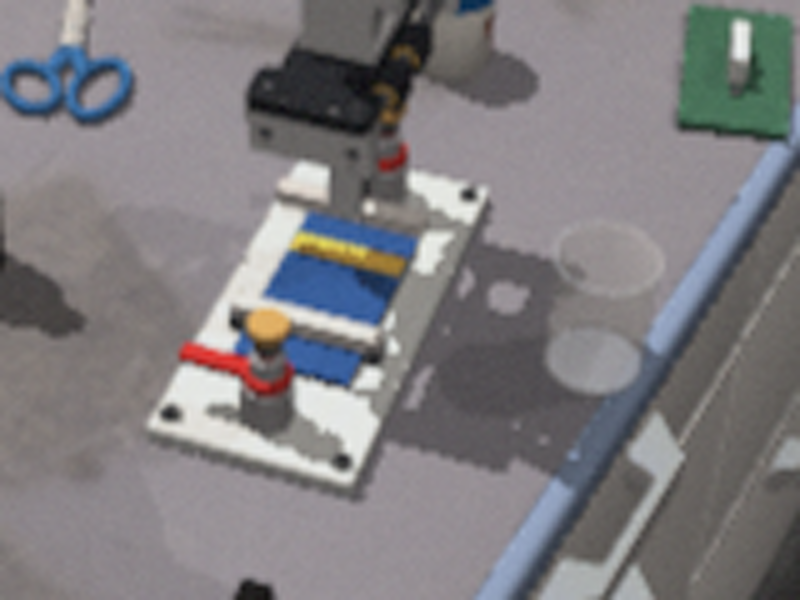

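Wrist: blue plate top corners (132,168),(294,168), base (49,137),(375,137), spacer end at (257,165) hiding the stripe; side view shows the stripe in line under the bar. Refit.

```bash
python3 - <<'E'
from h import *
from scipy.optimize import least_squares
c=cams.camera("wrist");s=st()
P=np.array([[35,65,18],[35,-65,18],[-35,65,18],[0,100,84],[0,-100,84],[45,35,30]],float)
a=np.array([[131.5,167.5],[294,167.5],[137.5,250],[26,244],[367,244],[163.5,157]])
def f(x):
    C,S=np.cos(x[2]),np.sin(x[2]);W=np.c_[C*P[:,0]-S*P[:,1]+x[0],S*P[:,0]+C*P[:,1]+x[1],P[:,2]];return (proj(c,W)-a).ravel()
r=least_squares(f,[538,18,.176]);print(r.x.round(3));print(r.fun.reshape(-1,2).round(1).tolist())
x=r.x;print("stripe",x[0]+35*np.sin(x[2]),x[1]-35*np.cos(x[2]))
print(ray(c,np.array([[257,165]]),62).round(1), s["eef_pos"],s["eef_rot"])
E
```

```text
[5.41674e+02 1.25360e+01 1.65000e-01]
[[-1.2, 0.1], [0.1, 0.5], [1.8, -1.2], [1.5, -0.4], [-0.8, 0.4], [-1.4, -0.1]]
stripe 547.4219969604816 -21.989033944381703
[[590.7 -15.2  62. ]] [546.73137549 -21.86344006  61.47950378] [ 3.14128529e+00 -1.09396134e-03  1.67810328e-01]
```

```bash

python3 -m pendant '[[[0,0,1.2,0],[0,0,2.2,0],[0,0,2.8,0],[0,0,3.1,0],[0,0,3.1,0]]]'
python3 go.py 546.8 -21.8 28.5 0.167
```

```text
clock: 7.7
eef_pos: [546.2, -21.9, 29.3]
eef_rot: [-3.141, 0.0, 0.167]
wrist_force: [0.3, 0.6, -1.4]
finger_gap: 11.7
7.7 [546.2 -21.9  29.3] [-3.141  0.     0.167] gap 11.7 F [ 0.3  0.6 -1.4] j [-0.11  0.52  1.69  0.    0.94  1.3 ] 
ROW [0.06 0.   0.08] -0.0
```

```bash

python3 -m pendant '[[[0,0,0.05,0],[0,0,0.1,0],[0,0,0.1,0]]]'
python3 go.py 546.8 -21.8 28.5 0.167
python3 -m pendant '[[[0,0,0,0],[0,0,0,0],[0,0,0,0],[0,0,0,0]]]' -0.4
python3 -m pendant '[[[0,0,-2,0],[0,0,-5,0],[0,0,-9,0],[0,0,-12,0],[0,0,-14,0]]]'
python3 - <<'E'
from h import *
c=cams.camera("wrist");cv2.imwrite("pics/w5.png",c["frame"][:,:,::-1])
c=cams.camera("side");crop(c,200,150,360,270,5,"pics/s5.png")
E
python3 go.py 418 -323 150 1.915
```

```text
clock: 8.0
eef_pos: [546.3, -21.8, 29.2]
eef_rot: [-3.142, -0.0, 0.167]
wrist_force: [-6.4, 0.1, 13.3]
finger_gap: 11.9
8.0 [546.3 -21.8  29.2] [-3.142 -0.     0.167] gap 11.9 F [-6.4  0.1 13.3] j [-0.11  0.52  1.69  0.    0.94  1.3 ] 
ROW [0.05 0.   0.07] -0.0
clock: 8.4
eef_pos: [546.2, -21.9, 28.3]
eef_rot: [-3.142, 0.0, 0.167]
wrist_force: [-0.2, 0.1, -0.3]
finger_gap: 27.7
clock: 8.9
eef_pos: [546.7, -22.0, 170.9]
eef_rot: [3.141, -0.002, 0.167]
wrist_force: [-0.5, -0.5, -1.2]
finger_gap: 28.3
9.0 [547.3 -22.  171.1] [ 3.14  -0.005  0.167] gap 28.1 F [-0.1  0.3 -0.1] j [-0.11  0.33  1.58 -0.    1.22  1.3 ] 
ROW [-17.76  27.53   2.06] -1.748
```

View pics/w5.png

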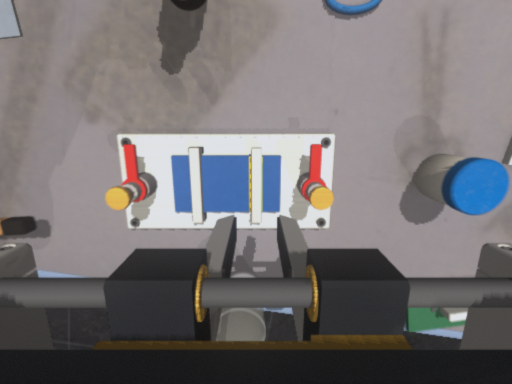

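View pics/s5.png

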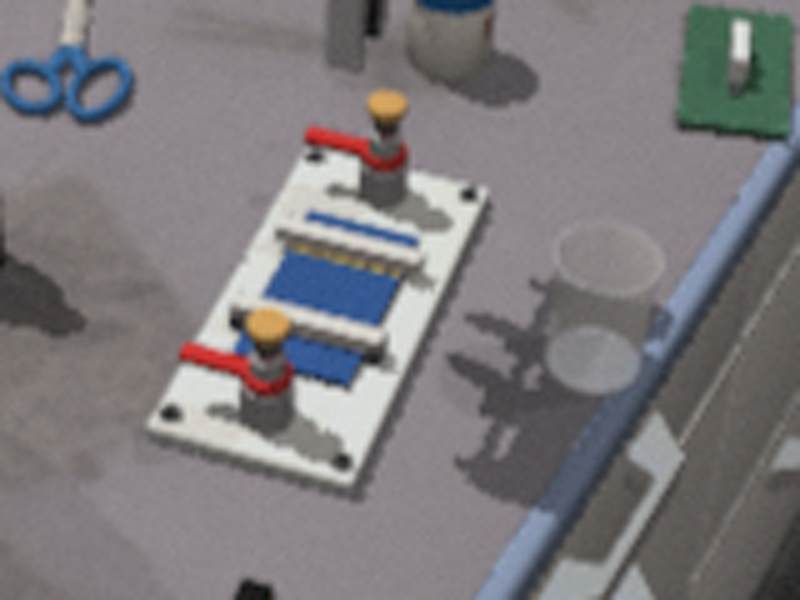

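Bar lies on the stripe: fitted spacer centre at column ~197, loose one at ~257, blue plate 172–281 (symmetric). Quick numeric check of both.

```bash
python3 - <<'E'
from h import *
c=cams.camera("wrist")
crop(c,110,120,345,240,3.3,"pics/w5c.png")
E
python3 go.py 547 -22 150 0.167
```

```text
9.05 [546.6 -21.9 169. ] [ 3.141e+00 -2.000e-03  1.670e-01] gap 28.0 F [-0.4 -0.6 -1.3] j [-0.11  0.33  1.59 -0.    1.22  1.3 ] 
ROW [0.04 0.01 1.9 ] -0.0
```

View pics/w5c.png

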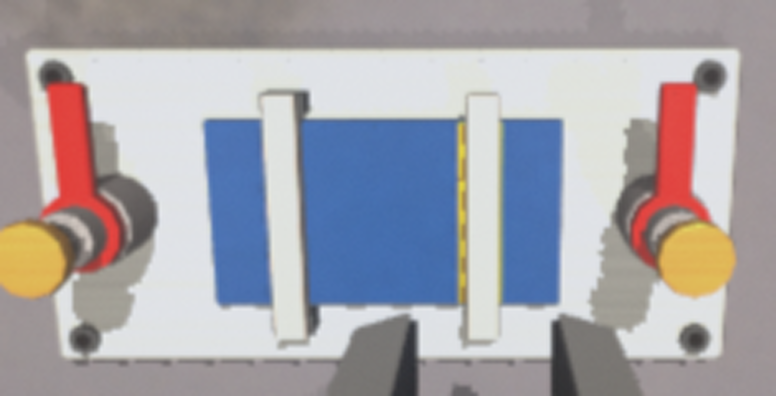

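```bash

python3 -m pendant '[[[-2,3,0,-0.15],[-4.5,7,0,-0.3],[-7,11,0,-0.45],[-9,14,0,-0.6],[-11,17,0,-0.74]]]' -0.2
python3 go.py 418 -323 150 1.915
```

```text
clock: 9.55
eef_pos: [464.9, -208.3, 166.7]
eef_rot: [-3.139, 0.0, 0.884]
wrist_force: [0.3, -0.3, 0.6]
finger_gap: 37.4
9.55 [ 464.9 -208.3  166.7] [-3.139  0.     0.884] gap 37.4 F [ 0.3 -0.3  0.6] j [-0.49  0.26  1.69 -0.    1.2   0.19] 
ROW [-11.84   3.65   1.67] -1.031
```

```bash

python3 -m pendant '[[[-3,1,0,-0.15],[-6,2,0,-0.3],[-9,3,0.5,-0.45],[-11.8,3.6,1,-0.6],[-11.8,3.6,1.5,-0.74]]]'
python3 go.py 418 -323 140 1.915
python3 -m pendant '[[[0,0,0,-0.15],[0,0,0,-0.29],[0,0,0,-0.29]]]'
python3 go.py 418 -323 140 1.915
python3 - <<'E'
from h import *
c=cams.camera("wrist");cv2.imwrite("pics/w6.png",c["frame"][:,:,::-1])
E
```

```text
clock: 10.05
eef_pos: [416.9, -322.8, 151.3]
eef_rot: [-3.14, -0.001, 1.621]
wrist_force: [1.0, 0.5, 1.0]
finger_gap: 37.4
10.05 [ 416.9 -322.8  151.3] [-3.140e+00 -1.000e-03  1.621e+00] gap 37.4 F [1.  0.5 1. ] j [-0.73  0.31  1.66 -0.    1.18 -0.78] 
ROW [-0.03  0.12  1.13] -0.294
clock: 10.35
eef_pos: [418.2, -320.5, 151.7]
eef_rot: [-3.14, -0.002, 1.91]
wrist_force: [-0.5, -0.3, 0.3]
finger_gap: 37.4
10.35 [ 418.2 -320.5  151.7] [-3.14e+00 -2.00e-03  1.91e+00] gap 37.4 F [-0.5 -0.3  0.3] j [-0.72  0.31  1.66 -0.    1.18 -1.06] 
ROW [-0.23 -0.1   1.17] -0.005
```

View pics/w6.png

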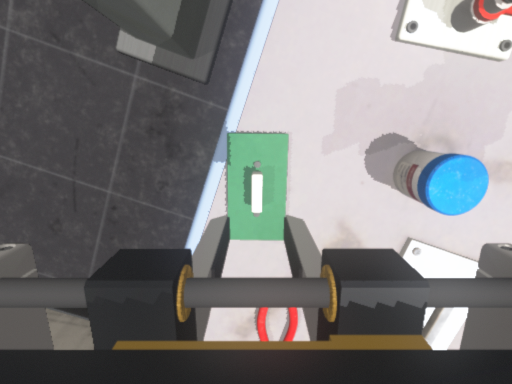

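Green plate corners about (228,132),(288,132),(286,240),(229,240); rib top at (257,174)–(257,213), between the fingers.

```bash
python3 - <<'E'
from h import *
c=cams.camera("wrist");f=c["frame"].astype(int)
W=ray(c,[[228,131.5],[288,131.5],[286.5,240],[228.5,240]],8)[:,:2];print(W.round(1).tolist(),W.mean(0))
W2=ray(c,[[251.5,174],[263,174],[262,213.5],[252,213.5]],30)[:,:2];print(W2.round(1).tolist(),W2.mean(0))
print([np.arctan2(*(a-b)[::-1]) for a,b in [(W[0],W[3]),(W[1],W[2]),((W[0]+W[1])/2,(W[2]+W[3])/2),((W2[0]+W2[1])/2,(W2[2]+W2[3])/2)]])
E
python3 go.py 418 -323 140 1.915
```

```text
[[367.4, -272.9], [431.5, -250.7], [476.5, -375.0], [408.1, -398.7]] [ 420.87072968 -324.31975861]
[[407.3, -306.5], [419.2, -302.3], [433.2, -345.5], [422.5, -349.2]] [ 420.57595371 -325.85519012]
[np.float64(1.8840994004018006), np.float64(1.9182551921384525), np.float64(1.9011754218669261), np.float64(1.8989899904800818)]
10.45 [ 418.4 -320.6  152.4] [-3.141e+00 -1.000e-03  1.904e+00] gap 37.5 F [0.4 0.1 0.5] j [-0.72  0.31  1.66  0.    1.18 -1.06] 
ROW [-0.22 -0.12  1.24] -0.011
```

```bash
python3 go.py 420.8 -325 19 1.902
python3 -m pendant '[[[-0.3,0.1,4,0],[-0.5,0.1,8,0],[-0.5,0.1,11,0],[-0.5,0.1,13,0],[-0.5,0.1,13.3,0]]]'
python3 go.py 420.8 -325 19 1.902
```

```text
10.45 [ 418.4 -320.6  152.4] [-3.141e+00 -1.000e-03  1.904e+00] gap 37.5 F [0.4 0.1 0.5] j [-0.72  0.31  1.66  0.    1.18 -1.06] 
ROW [-0.52  0.09 13.34] 0.002
clock: 10.95
eef_pos: [420.2, -324.2, 17.8]
eef_rot: [-3.139, -0.004, 1.905]
wrist_force: [-0.2, 1.1, 0.2]
finger_gap: 37.5
10.95 [ 420.2 -324.2   17.8] [-3.139 -0.004  1.905] gap 37.5 F [-0.2  1.1  0.2] j [-0.73  0.51  1.74  0.    0.9  -1.06] 
ROW [-0.1   0.03 -0.12] 0.003
```

```bash

python3 -m pendant '[[[0,0,0,0],[0,0,0,0],[0,0,0,0],[0,0,0,0]]]' -1 25
python3 go.py 420.8 -325 19 1.902
```

```text
clock: 11.35
eef_pos: [421.6, -325.6, 21.5]
eef_rot: [3.141, 0.001, 1.908]
wrist_force: [-2.3, -0.1, 6.1]
finger_gap: 11.7
11.35 [ 421.6 -325.6   21.5] [3.141e+00 1.000e-03 1.908e+00] gap 11.7 F [-2.3 -0.1  6.1] j [-0.73  0.5   1.73 -0.    0.9  -1.06] 
ROW [ 0.08 -0.06  0.25] 0.006
```

```bash

python3 -m pendant '[[[0,0,-2,0],[0,0,-5,0],[0,0,-8.5,0],[0,0,-12,0],[0,0,-14.5,0]]]'
python3 go.py 541.3 12.7 165 1.738
```

```text
clock: 11.85
eef_pos: [421.5, -325.4, 168.1]
eef_rot: [3.14, 0.002, 1.908]
wrist_force: [0.6, 0.3, -2.6]
finger_gap: 11.6
11.85 [ 421.5 -325.4  168.1] [3.140e+00 2.000e-03 1.908e+00] gap 11.6 F [ 0.6  0.3 -2.6] j [-0.73  0.3   1.63  0.    1.21 -1.06] 
ROW [27.94 22.48  0.28] 0.17
```

```bash

python3 -m pendant '[[[2,1.6,0,0],[5,4,0,0],[8,6.4,0,0],[11,8.9,0,0],[14,11.3,0,0]]]'
python3 -m pendant '[[[3,2.4,0,0.06],[6,4.9,0,0.12],[9,7.3,0,0.17],[12,9.8,0,0.17],[13.9,11.2,0,0.17]]]'
python3 -m pendant '[[[0,0,0,0]]]'
python3 go.py 541.3 12.7 165 1.738
python3 - <<'E'
from h import *
c=cams.camera("wrist");cv2.imwrite("pics/w7.png",c["frame"][:,:,::-1])
E
```

```text
clock: 12.35
eef_pos: [481.9, -154.2, 165.8]
eef_rot: [3.141, 0.0, 1.908]
wrist_force: [0.3, -0.0, -2.1]
finger_gap: 11.9
clock: 12.85
eef_pos: [541.7, 15.0, 165.6]
eef_rot: [3.141, -0.0, 1.739]
wrist_force: [0.2, -0.2, -1.6]
finger_gap: 11.6
clock: 12.95
eef_pos: [541.6, 15.0, 165.5]
eef_rot: [3.141, -0.0, 1.741]
wrist_force: [-0.1, -0.2, -0.5]
finger_gap: 11.6
12.95 [541.6  15.  165.5] [ 3.141 -0.     1.741] gap 11.6 F [-0.1 -0.2 -0.5] j [-0.04  0.33  1.6   0.    1.21 -0.21] 
ROW [-0.22 -0.07  0.05] 0.003
```

View pics/w7.png

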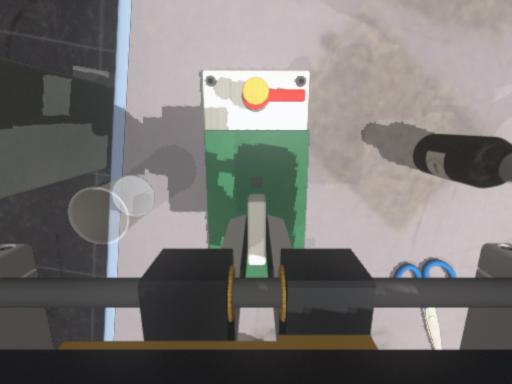

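```bash
python3 - <<'E'
from h import *
c=cams.camera("wrist");s=st()
W=ray(c,[[205,130],[309,130],[208,247]],154);print(W.round(1).tolist(),s["eef_pos"].round(1))
y=s["eef_rot"][2];d=np.array([np.cos(y),np.sin(y)])
print("plate centre",((W[0]+W[1])/2)[:2]-65*d, "pin a",ray(c,[[256,91]],84).round(1))
print("base corners",ray(c,[[203,71],[309,71]],12).round(1))
J=np.array([541.3,12.7]);th=.167;R=np.array([[np.cos(th),-np.sin(th)],[np.sin(th),np.cos(th)]])
print("pred",(J+R@[0,100]).round(1),(J+R@[-60,130]).round(1),(J+R@[60,130]).round(1))
E
```

```text
[[496.6, 72.7, 154.0], [563.8, 84.1, 154.0], [509.0, -9.6, 154.0]] [541.1  12.5 165.5]
plate centre [541.13031268  14.33242178] pin a [[524.2 109.7  84. ]]
base corners [[461.6 128.2  12. ]
 [577.1 147.9  12. ]]
pred [524.7 111.3] [460.5 130.9] [578.9 150.9]
```

```bash

python3 -m pendant '[[[-0.2,0,2.5,0],[-0.25,0,5,0],[-0.25,0,7.5,0],[-0.25,0,9.3,0],[-0.25,0,9.3,0]]]'
python3 go.py 541.3 11.7 50.5 1.738
python3 - <<'E'
from h import *
c=cams.camera("side");crop(c,200,150,360,270,5,"pics/s7.png")
c=cams.camera("wrist");cv2.imwrite("pics/w8.png",c["frame"][:,:,::-1])
E
```

```text
clock: 13.55
eef_pos: [540.2, 8.9, 70.4]
eef_rot: [-3.138, -0.001, 1.737]
wrist_force: [0.6, 0.0, -1.8]
finger_gap: 11.6
13.55 [540.2   8.9  70.4] [-3.138e+00 -1.000e-03  1.737e+00] gap 11.6 F [ 0.6  0.  -1.8] j [-0.05  0.44  1.68 -0.    1.02 -0.22] 
ROW [0.25 0.16 1.99] -0.001
```

View pics/s7.png

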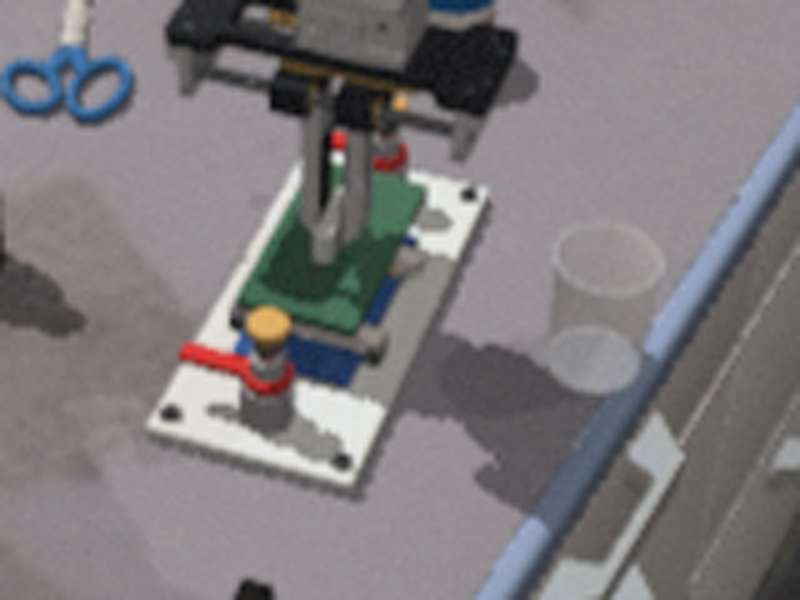

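View pics/w8.png

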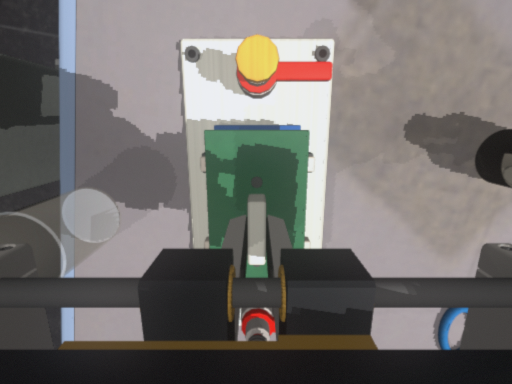

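Plate hovers squarely; blue edge peeks out at (214–300,126), plate edge at row 131.

```bash
python3 - <<'E'
from h import *
c=cams.camera("wrist");s=st();print(s["eef_pos"].round(1))
y=1.738;d=np.array([np.cos(y),np.sin(y)])
W=ray(c,[[204.5,131],[309.5,131]],s["eef_pos"][2]-20+8)[:,:2];B=ray(c,[[213.5,126],[301,126]],18)[:,:2];P=ray(c,[[258,58]],84)[:,:2]
Cn=ray(c,[[182,39],[333,39]],12)[:,:2]
print("plate c",W.mean(0)-65*d,"jig from blue",B.mean(0)-65*d,"from cap",P-100*d,"base",Cn.mean(0)-130*d,np.linalg.norm(Cn[0]-Cn[1]))
E
python3 go.py 541.3 11.7 50.5 1.738
```

```text
[542.1   9.4  73.6]
plate c [541.94071418   9.4664698 ] jig from blue [541.80806591  12.33714082] from cap [[541.74223815  13.66547579]] base [542.04549754  12.59496156] 116.55249887731142
13.7 [542.1   9.4  73.6] [3.14  0.    1.737] gap 11.7 F [ 0.7 -0.3 -2.4] j [-0.05  0.44  1.68 -0.    1.02 -0.22] 
ROW [ 0.24 -0.05  2.31] -0.001
```

```bash

python3 -m pendant '[[[0.3,0,0.8,0],[0.3,0,1.5,0],[0.3,0,1.9,0],[0.3,0,2.1,0],[0.3,0,2.2,0]]]'
python3 go.py 541.8 12.5 50.5 1.738
```

```text
clock: 14.2
eef_pos: [540.9, 13.1, 51.4]
eef_rot: [-3.141, -0.0, 1.738]
wrist_force: [-14.3, 1.1, 24.8]
finger_gap: 11.8
14.2 [540.9  13.1  51.4] [-3.141 -0.     1.738] gap 11.8 F [-14.3   1.1  24.8] j [-0.04  0.47  1.7  -0.    0.98 -0.21] 
ROW [-0.07  0.08  0.09] 0.0
```

Contact. Ease up a touch, release and look.

```bash

python3 -m pendant '[[[0,0,-0.1,0]]]'
python3 -m pendant '[[[0,0,0,0],[0,0,0,0],[0,0,0,0],[0,0,0,0]]]' -0.5
python3 -m pendant '[[[0,0,-2,0],[0,0,-5,0],[0,0,-9,0],[0,0,-12,0],[0,0,-12,0]]]'
python3 - <<'E'
from h import *
c=cams.camera("side");crop(c,200,150,360,270,5,"pics/s8.png")
c=cams.camera("wrist");cv2.imwrite("pics/w9.png",c["frame"][:,:,::-1])
E
```

```text
clock: 14.3
eef_pos: [541.2, 13.1, 51.8]
eef_rot: [3.141, 0.0, 1.738]
wrist_force: [0.6, -0.4, -1.9]
finger_gap: 11.8
clock: 14.7
eef_pos: [541.2, 13.0, 51.4]
eef_rot: [3.142, -0.0, 1.738]
wrist_force: [-0.3, 0.1, 0.6]
finger_gap: 23.4
clock: 15.2
eef_pos: [542.8, 13.0, 175.6]
eef_rot: [3.135, 0.001, 1.738]
wrist_force: [-0.5, -0.2, -0.0]
finger_gap: 23.1
```

View pics/s8.png

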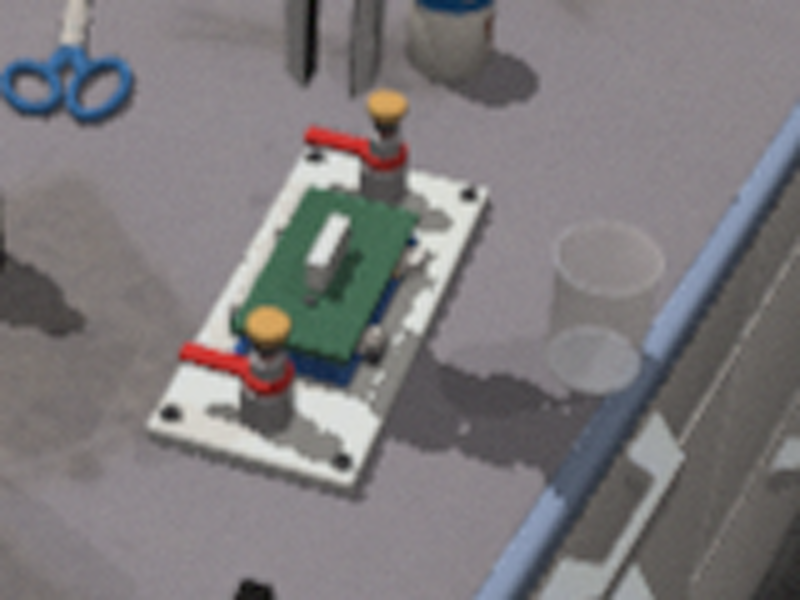

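View pics/w9.png

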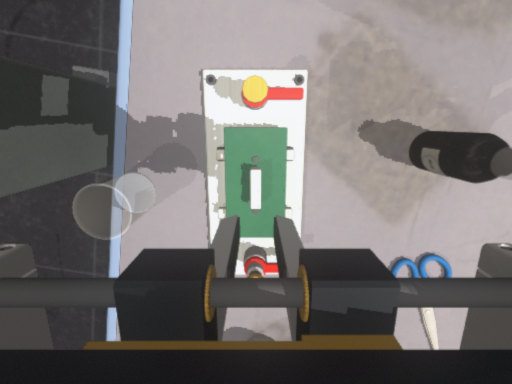

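```bash
python3 - <<'E'
from h import *
c=cams.camera("wrist");s=st();print(s["eef_pos"].round(1),s["clock"])
y=1.738;d=np.array([np.cos(y),np.sin(y)])
W=ray(c,[[223.5,127],[287,127],[274,237],[226,237]],38)[:,:2];P=ray(c,[[255.5,89]],84)[:,:2];B=ray(c,[[203.5,70],[307.5,70]],12)[:,:2]
print(W,"plate c",W[:2].mean(0)-65*d,"cap",P,P-100*d,"base",B.mean(0)-130*d,np.arctan2(*(W[1]-W[0])[::-1]))
print("caps2",ray(c,[[256,270]],84))
E
python3 go.py 450 265 150 0
```

```text
[540.8  13.  170.5] 15.35
[[494.7454015   72.53570946]
 [562.87680188  83.99685364]
 [572.27326652 -44.91251759]
 [515.34679273 -54.4606052 ]] plate c [539.62877051  14.17277141] cap [[523.60626627 111.44802449]] [[540.24883369  12.84262429]] base [540.42127318  11.35083052] 0.16666078904720152
caps2 [[553.8270359  -65.79303104  84.        ]]
15.35 [540.8  13.  170.5] [-3.14  -0.     1.738] gap 23.5 F [0.8 0.1 0.1] j [-0.04  0.32  1.6  -0.    1.22 -0.21] 
ROW [26.36 -4.76  2.06] 1.738
```

Plate sits within about 1.5 mm of centre, level on both spacers (their ends show at (220,155),(290,155),(220,210)). Now the mallet.

```bash
python3 go.py 438 323 140 1.795
python3 -m pendant '[[[4,2,0,-0.02],[8.5,3.5,0,-0.04],[13,5.5,0,-0.06],[17.5,7.5,0,-0.06],[22,9.5,0,-0.06]]]' -0.1
python3 go.py 438 323 130 1.795
```

```text
15.35 [540.8  13.  170.5] [-3.14  -0.     1.738] gap 23.5 F [0.8 0.1 0.1] j [-0.04  0.32  1.6  -0.    1.22 -0.21] 
ROW [32.28 -4.97  3.07] -0.057
clock: 15.85
eef_pos: [597.9, 247.6, 169.6]
eef_rot: [-3.139, 0.0, 1.798]
wrist_force: [1.3, -1.5, 0.1]
finger_gap: 42.4
15.85 [597.9 247.6 169.6] [-3.139  0.     1.798] gap 42.4 F [ 1.3 -1.5  0.1] j [ 0.34  0.55  1.27 -0.    1.32  0.11] 
ROW [ 10.95 -13.87   3.99] 0.003
```

I typed the y sign wrong (the row said −5), which went the wrong way but into free space. Correcting.

```bash

python3 -m pendant '[[[2.5,-3,0.5,0],[5,-6.5,1.5,0],[8,-10,2.5,0],[11,-13.9,4,0],[11,-13.9,4,0]]]'
python3 -m pendant '[[[0,0,0,0]]]'
python3 go.py 438 323 130 1.795
python3 - <<'E'
from h import *
c=cams.camera("wrist");cv2.imwrite("pics/w10.png",c["frame"][:,:,::-1])
E
```

```text
clock: 16.35
eef_pos: [433.0, 322.6, 128.3]
eef_rot: [-3.136, 0.002, 1.802]
wrist_force: [0.6, 0.2, 0.6]
finger_gap: 42.5
clock: 16.45
eef_pos: [437.1, 321.8, 130.4]
eef_rot: [-3.14, 0.001, 1.8]
wrist_force: [-0.1, -0.5, 0.0]
finger_gap: 42.3
16.45 [437.1 321.8 130.4] [-3.14e+00  1.00e-03  1.80e+00] gap 42.3 F [-0.1 -0.5  0. ] j [ 0.57  0.37  1.63 -0.    1.14  0.34] 
ROW [0.1  0.11 0.04] 0.005
```

View pics/w10.png

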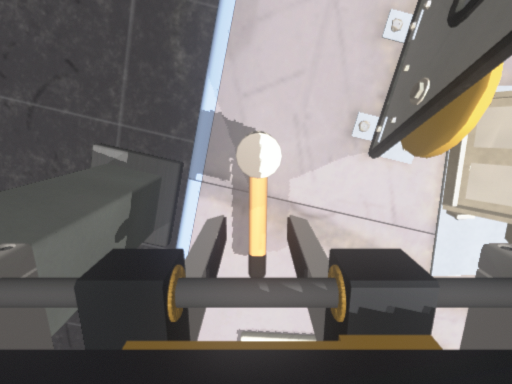

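Mallet centred between the fingers: head top at (259,156), handle along column 258 down to (258,275).

```bash
python3 - <<'E'
from h import *
c=cams.camera("wrist");s=st();print(s["eef_pos"].round(1))
H=ray(c,[[259,156.5],[237,156.5],[281,156.5]],66);print(H.round(1).tolist())
W=ray(c,[[258.5,185],[258,250],[257,276]],44);print(W.round(1).tolist())
d=(H[0]-W[1])[:2];y=np.arctan2(d[1],d[0]);d/=np.linalg.norm(d);print(y,"grip",H[0,:2]-41*d,"end dist",np.linalg.norm(H[0]-W[2]))
E
python3 go.py 438 323 23 1.795
```

```text
[438.7 321.3 131.1]
[[430.5, 363.1, 66.0], [412.0, 358.8, 66.0], [449.1, 367.4, 66.0]]
[[437.1, 333.7, 44.0], [452.2, 266.6, 44.0], [458.0, 237.2, 44.0]]
1.7918841091762807 grip [439.51092881 323.13389086] end dist 130.7716835836301
16.55 [438.7 321.3 131.1] [-3.141  0.     1.798] gap 42.1 F [-0.6 -0.1  0.2] j [ 0.56  0.37  1.63 -0.    1.14  0.34] 
ROW [ 0.19 -0.03 10.81] 0.003
```

```bash
python3 go.py 439.5 323 23 1.792
python3 -m pendant '[[[0.1,0.1,3,0],[0.15,0.1,6,0],[0.15,0.1,9,0],[0.15,0.1,10.5,0],[0.15,0.1,10.8,0]]]'
python3 go.py 439.5 323 23 1.792
```

```text
16.55 [438.7 321.3 131.1] [-3.141  0.     1.798] gap 42.1 F [-0.6 -0.1  0.2] j [ 0.56  0.37  1.63 -0.    1.14  0.34] 
ROW [ 0.15  0.12 10.81] 0.006
clock: 17.05
eef_pos: [438.7, 322.5, 21.9]
eef_rot: [-3.139, 0.001, 1.797]
wrist_force: [0.1, 0.2, 0.7]
finger_gap: 42.1
17.05 [438.7 322.5  21.9] [-3.139e+00  1.000e-03  1.797e+00] gap 42.1 F [0.1 0.2 0.7] j [ 0.57  0.53  1.7  -0.    0.92  0.34] 
ROW [ 0.03  0.09 -0.11] 0.005
```

```bash

python3 -m pendant '[[[0,0,0,0],[0,0,0,0],[0,0,0,0],[0,0,0,0]]]' -1 60
python3 go.py 439.5 323 23 1.792
python3 -m pendant '[[[0,0,-1,0],[0,0,-3,0],[0,0,-6,0],[0,0,-9,0],[0,0,-12,0]]]'
python3 -m pendant '[[[0,0,-2,0],[0,0,-2,0]]]'
python3 - <<'E'
from h import *
c=cams.camera("wrist");cv2.imwrite("pics/w11.png",c["frame"][:,:,::-1])
c=cams.camera("side");crop(c,180,200,300,330,4.5,"pics/s11.png")
E
python3 go.py 524.6 111.4 160 1.738
```

```text
clock: 17.45
eef_pos: [439.0, 323.5, 24.4]
eef_rot: [3.14, -0.0, 1.798]
wrist_force: [-1.2, -0.2, 4.9]
finger_gap: 17.3
17.45 [439.  323.5  24.4] [ 3.14  -0.     1.798] gap 17.3 F [-1.2 -0.2  4.9] j [ 0.57  0.52  1.7  -0.    0.92  0.34] 
ROW [-0.06  0.03  0.14] 0.006
clock: 17.95
eef_pos: [438.3, 323.1, 145.2]
eef_rot: [-3.141, 0.0, 1.798]
wrist_force: [-0.1, -0.3, -2.7]
finger_gap: 17.2
clock: 18.15
eef_pos: [439.4, 323.8, 166.6]
eef_rot: [3.137, -0.002, 1.798]
wrist_force: [0.3, -0.0, -3.7]
finger_gap: 17.6
18.25 [438.3 323.1 163. ] [-3.141  0.     1.798] gap 17.5 F [-0.  -0.  -3.6] j [ 0.57  0.33  1.6  -0.    1.21  0.34] 
ROW [-22.57   3.63   0.3 ] 0.06
```

View pics/w11.png

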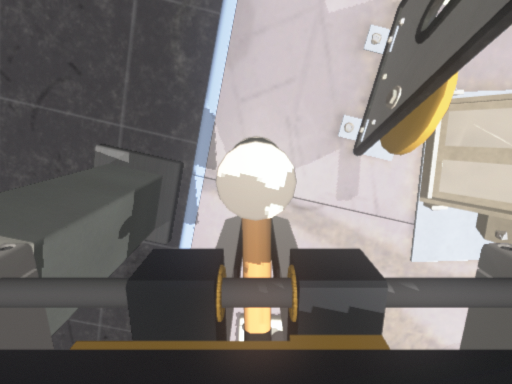

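View pics/s11.png

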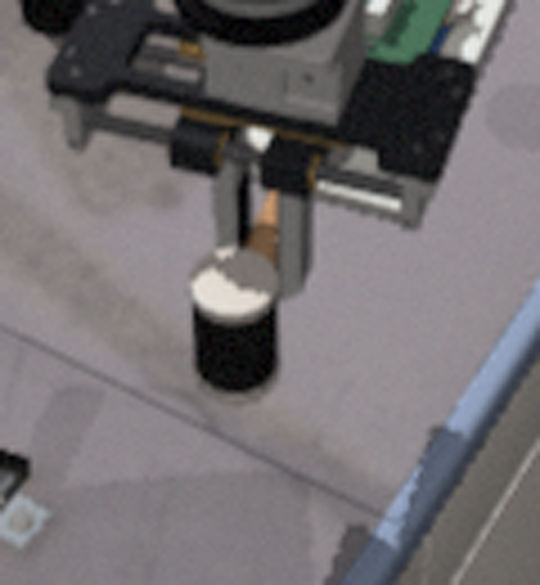

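```bash
python3 - <<'E'
from h import *
c=cams.camera("wrist");s=st();p=s["eef_pos"];y=s["eef_rot"][2];d=np.array([np.cos(y),np.sin(y),0]);n=np.array([d[1],-d[0],0])
for z in (38,43): 
  print(proj(c,[p+41*d+[0,0,z],p+41*d+20*n+[0,0,z],p+41*d-20*n+[0,0,z],p+61*d+[0,0,z],p+21*d+[0,0,z]]).round(1).tolist())
t=np.array([524.4,111.4]);u=np.array([np.cos(1.738),np.sin(1.738)]);print("tcp A",t-41*u)
t=np.array([557.9,-85.9]);print("tcp B",t-41*u)
E
python3 go.py 531.4 71 165 1.738
```

```text
[[256.6, 182.9], [296.3, 182.8], [217.0, 182.9], [256.6, 142.7], [256.6, 220.3]]
[[256.6, 185.0], [297.7, 185.0], [215.6, 185.1], [256.6, 143.4], [256.7, 223.7]]
tcp A [531.22345264  70.97178592]
tcp B [ 564.72345264 -126.32821408]
18.3 [438.1 323.  162.3] [-3.140e+00  1.000e-03  1.798e+00] gap 17.6 F [-0.4  0.1 -3.6] j [ 0.57  0.34  1.6  -0.    1.21  0.34] 
ROW [-26.65   3.41  -0.26] 0.06
```

```bash

python3 -m pendant '[[[-2,0.3,0,0.02],[-6,0.8,0,0.04],[-10,1.3,0,0.06],[-14,1.8,0,0.06],[-18,2.3,0,0.06]]]'
python3 go.py 531.2 70 150 1.738
```

```text
clock: 18.8
eef_pos: [501.3, 151.5, 161.9]
eef_rot: [-3.139, 0.0, 1.738]
wrist_force: [0.7, 0.3, -3.2]
finger_gap: 17.6
18.8 [501.3 151.5 161.9] [-3.139  0.     1.738] gap 17.6 F [ 0.7  0.3 -3.2] j [ 0.22  0.29  1.66 -0.    1.2   0.06] 
ROW [-8.53  1.59  1.19] 0.0
```

```bash

python3 -m pendant '[[[-3,0.5,0,0],[-6,1.1,0,0],[-8.5,1.6,1,0],[-8.5,1.6,2,0],[-8.5,1.6,3,0]]]'
python3 -m pendant '[[[0,0,0,0]]]'
python3 go.py 531.2 70 95 1.738
python3 - <<'E'
from h import *
c=cams.camera("wrist");cv2.imwrite("pics/w12.png",c["frame"][:,:,::-1])
c=cams.camera("side");crop(c,200,120,360,280,4,"pics/s12.png")
c=cams.camera("scene");crop(c,190,130,320,240,5,"pics/c12.png")
E
```

```text
clock: 19.3
eef_pos: [530.9, 71.8, 131.6]
eef_rot: [-3.139, -0.0, 1.737]
wrist_force: [-0.1, -0.3, -3.5]
finger_gap: 17.4
clock: 19.4
eef_pos: [530.3, 72.6, 131.2]
eef_rot: [-3.138, -0.0, 1.739]
wrist_force: [0.3, 0.5, -3.6]
finger_gap: 17.2
19.4 [530.3  72.6 131.2] [-3.138 -0.     1.739] gap 17.2 F [ 0.3  0.5 -3.6] j [ 0.07  0.35  1.65  0.    1.14 -0.1 ] 
ROW [-0.27  0.06  3.62] 0.001
```

View pics/w12.png

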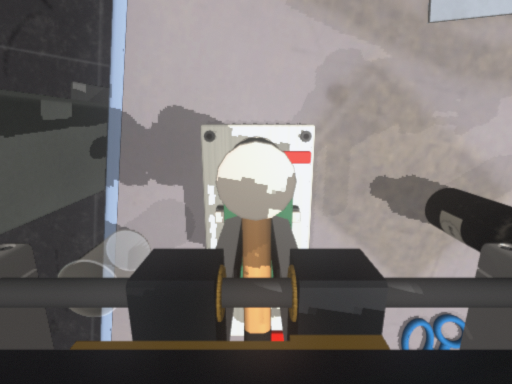

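View pics/s12.png

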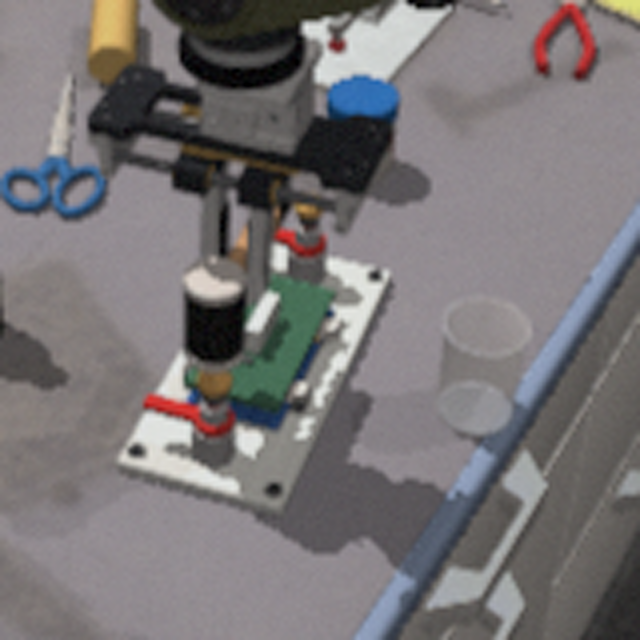

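View pics/c12.png

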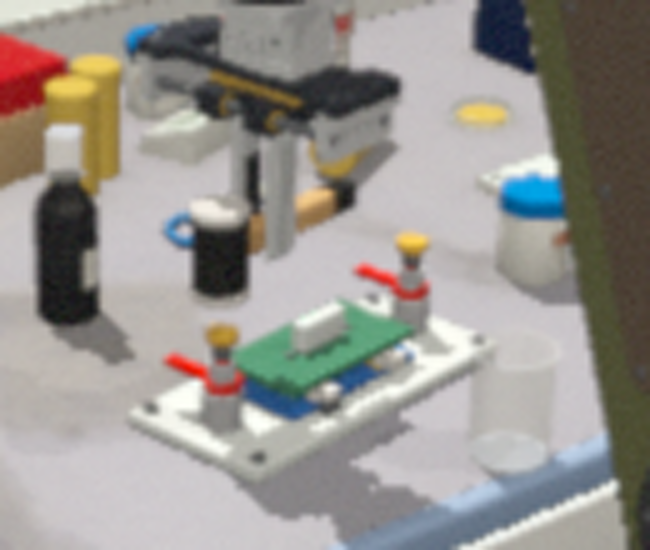

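Head sits over pin A in both outside views, face about 20 mm above the cap. First blow.

```bash

python3 -m pendant '[[[-0.1,0.05,1.6,0],[-0.1,0.05,3.3,0],[-0.1,0.05,3.7,0],[-0.1,0.05,3.7,0],[-0.1,0.05,1,0]]]'
python3 -m pendant '[[[0,0,0,0]]]'
python3 go.py 531.2 70 95 1.738
python3 - <<'E'
from h import *
c=cams.camera("wrist");cv2.imwrite("pics/w13.png",c["frame"][:,:,::-1])
c=cams.camera("side");crop(c,200,120,360,280,4,"pics/s13.png")
c=cams.camera("scene");crop(c,190,130,320,240,5,"pics/c13.png")
E
```

```text
clock: 20.05
eef_pos: [530.5, 71.2, 121.5]
eef_rot: [-3.136, -0.001, 1.739]
wrist_force: [0.9, 1.2, -3.0]
finger_gap: 17.3
clock: 20.15
eef_pos: [533.6, 71.4, 126.6]
eef_rot: [3.137, 0.0, 1.739]
wrist_force: [0.4, 0.8, -3.7]
finger_gap: 17.3
20.15 [533.6  71.4 126.6] [3.137 0.    1.739] gap 17.3 F [ 0.4  0.8 -3.7] j [ 0.06  0.36  1.66  0.    1.12 -0.1 ] 
ROW [-0.1  -0.27  3.16] 0.001
```

View pics/s13.png

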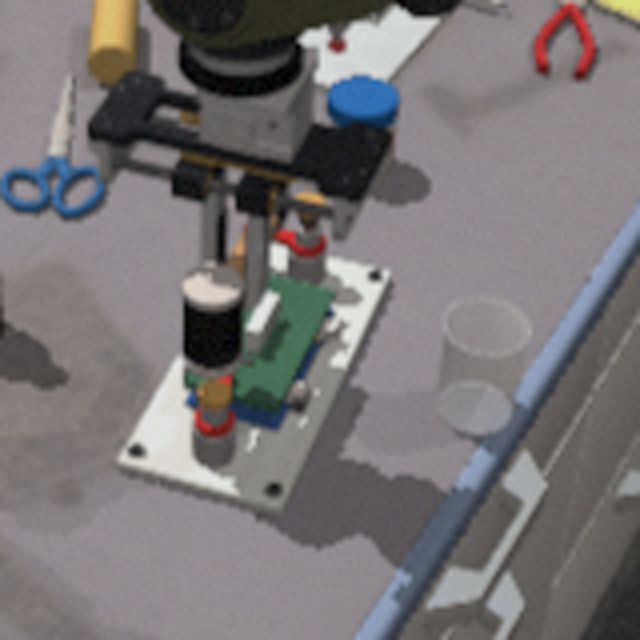

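View pics/c13.png

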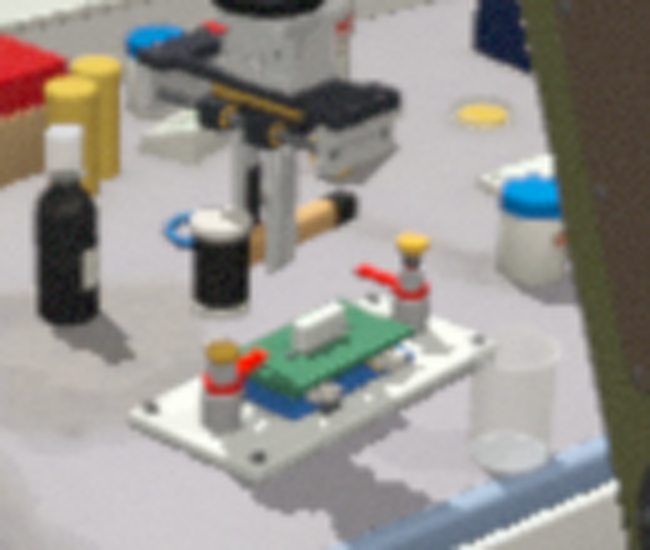

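View pics/w13.png

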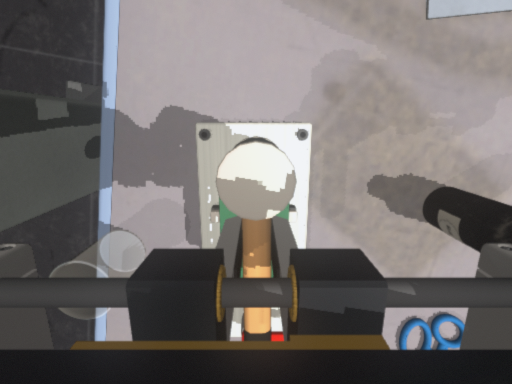

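Toe A has swung over the green plate (scene crop (250,362)). Check pin depth numerically.

```bash
python3 - <<'E'
from h import *
c=cams.camera("scene");crop(c,215,185,255,225,16,"pics/c14.png")
for z in (84,72,70): print(z,((proj(c,[[524.4,111.4,z]])[0]-[215,185])*16+8).round(0))
E
python3 go.py 531.2 70 93 1.738
```

```text
84 [309. 176.]
72 [309. 228.]
70 [309. 237.]
20.35 [531.8  71.1 122.6] [-3.14  -0.     1.738] gap 17.8 F [-0.   0.3 -3.9] j [ 0.06  0.36  1.66 -0.    1.12 -0.1 ] 
ROW [-0.1  -0.07  2.96] 0.0
```

View pics/c14.png

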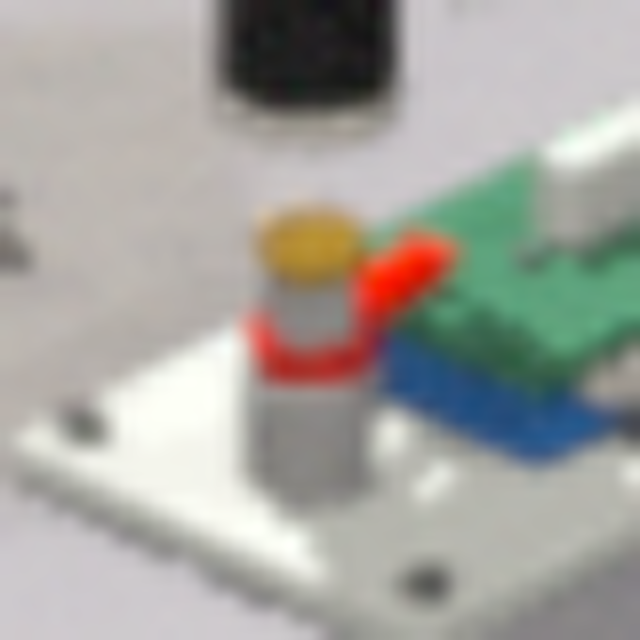

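Looks home but not certain to the millimetre; a second brisk blow a bit deeper, reading the force at the bottom.

```bash

python3 -m pendant '[[[0,0,1.4,0],[0,0,2.8,0],[0,0,3.0,0],[0,0,3.0,0]]]'
python3 -m pendant '[[[0,0,-1.5,0],[0,0,-3,0],[0,0,-4.5,0],[0,0,-6,0],[0,0,-6,0]]]'
python3 - <<'E'
from h import *
c=cams.camera("scene");crop(c,215,185,255,225,16,"pics/c15.png")
c=cams.camera("wrist");cv2.imwrite("pics/w15.png",c["frame"][:,:,::-1])
E
python3 go.py 564.7 -126.3 150 1.738
```

```text
clock: 20.75
eef_pos: [532.1, 70.7, 92.7]
eef_rot: [-3.141, 0.0, 1.738]
wrist_force: [-4.4, -2.6, 7.6]
finger_gap: 17.7
clock: 21.25
eef_pos: [532.7, 71.1, 153.6]
eef_rot: [3.14, 0.0, 1.738]
wrist_force: [0.1, -0.4, -3.7]
finger_gap: 17.5
21.35 [531.8  71.  151.9] [-3.14  -0.     1.738] gap 17.5 F [ 0.3  0.3 -4.1] j [ 0.06  0.33  1.63 -0.    1.18 -0.1 ] 
ROW [-20.    -0.04   0.19] 0.0
```

View pics/c15.png

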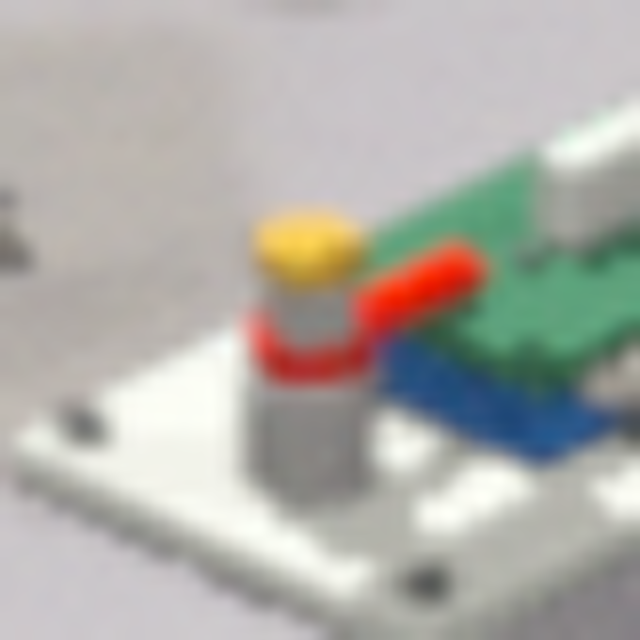

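View pics/w15.png

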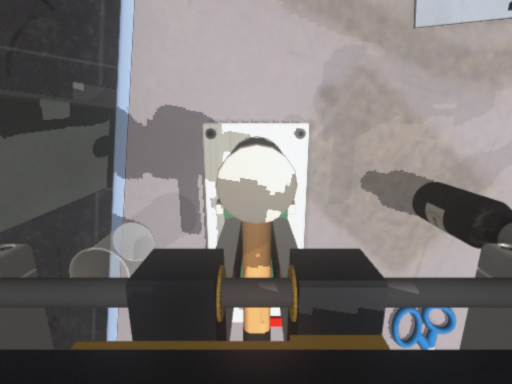

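```bash
python3 - <<'E'
from h import *
c=cams.camera("scene")
J=np.array([541.2,12.8]);th=.167
for a in (-90,-80,-70,-60):
    q=np.radians(a)+th;A=J+100*np.array([-np.sin(th),np.cos(th)]);t=A+50*np.array([np.cos(q),np.sin(q)])
    print(a,((proj(c,[[*t,48]])[0]-[215,185])*16+8).round(0),((proj(c,[[*A,48]])[0]-[215,185])*16+8).round(0),"cap70",((proj(c,[[*A,70]])[0]-[215,185])*16+8).round(0))
E
```

```text
-90 [468. 251.] [308. 330.] cap70 [308. 236.]
-80 [435. 239.] [308. 330.] cap70 [308. 236.]
-70 [399. 230.] [308. 330.] cap70 [308. 236.]
-60 [361. 224.] [308. 330.] cap70 [308. 236.]
```

Toe A now points straight over the plate (predicted tip (468,251), seen ≈(478,262)) – home. Mallet still level in the grip. On to pin B.

```bash

python3 -m pendant '[[[-2.5,0,0,0],[-6.5,0,0,0],[-10.5,0,0,0],[-14.5,0,0,0],[-18,0,0,0]]]'
python3 -m pendant '[[[-2,0,1,0],[-2,0,2,0],[-2,0,2,0]]]'
python3 go.py 564.7 -126.3 130 1.738
python3 - <<'E'
from h import *
c=cams.camera("side");crop(c,200,120,360,280,4,"pics/s16.png")
c=cams.camera("scene");crop(c,190,130,320,240,5,"pics/c16.png")
c=cams.camera("wrist");cv2.imwrite("pics/w16.png",c["frame"][:,:,::-1])
E
```

```text
clock: 21.9
eef_pos: [561.9, -108.2, 151.9]
eef_rot: [-3.14, -0.001, 1.738]
wrist_force: [0.2, 0.6, -3.7]
finger_gap: 17.8
clock: 22.2
eef_pos: [564.4, -125.8, 130.7]
eef_rot: [-3.138, -0.002, 1.737]
wrist_force: [0.2, 0.7, -4.4]
finger_gap: 17.5
22.2 [ 564.4 -125.8  130.7] [-3.138e+00 -2.000e-03  1.737e+00] gap 17.5 F [ 0.2  0.7 -4.4] j [-0.28  0.44  1.53  0.    1.18 -0.45] 
ROW [-0.06  0.02  0.07] -0.001
```

View pics/s16.png

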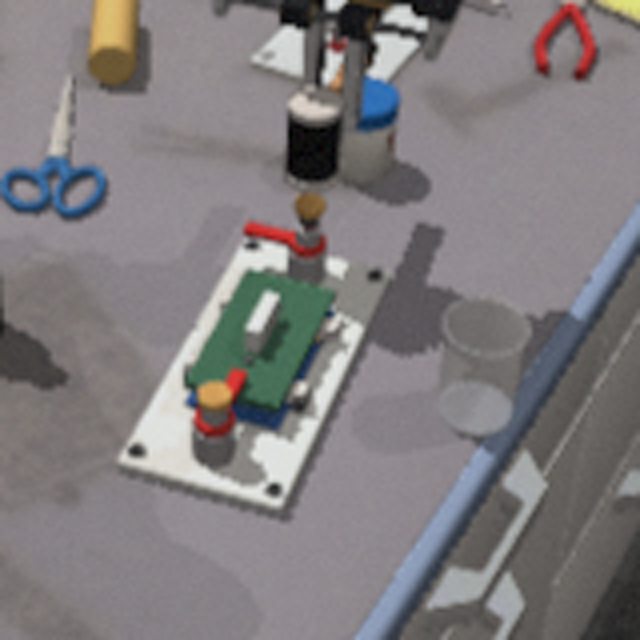

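View pics/c16.png

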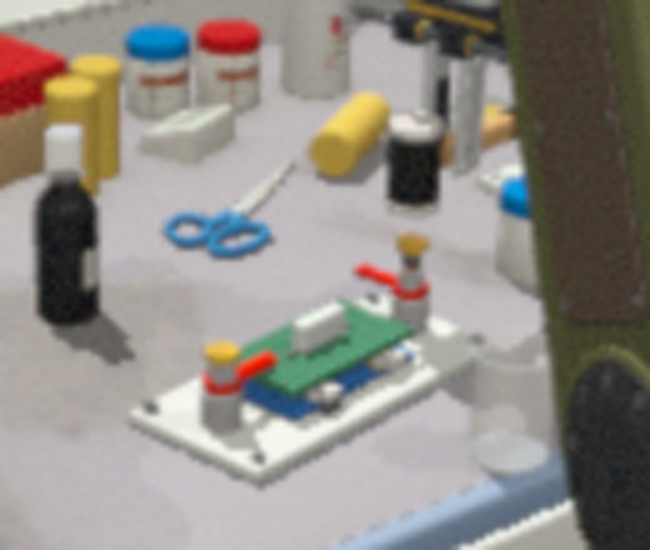

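View pics/w16.png

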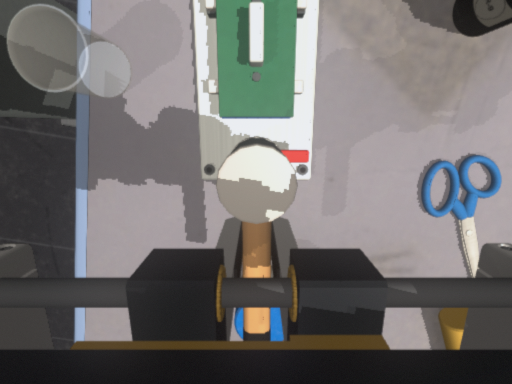

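Head is directly over cap B in all views. Strike.

```bash

python3 -m pendant '[[[0,0,0.8,0],[0,0,2.4,0],[0,0,4.0,0],[0,0,4.0,0]]]'
python3 -m pendant '[[[0,0,-1.5,0],[0,0,-3,0],[0,0,-3,0]]]'
python3 - <<'E'
from h import *
c=cams.camera("side");crop(c,200,120,360,280,4,"pics/s17.png")
c=cams.camera("scene");crop(c,225,160,295,220,10,"pics/c17.png")
E
python3 go.py 564.7 -126.3 92.5 1.738
```

```text
clock: 22.75
eef_pos: [566.0, -125.9, 93.1]
eef_rot: [3.14, 0.001, 1.739]
wrist_force: [0.6, 0.4, -2.8]
finger_gap: 17.2
clock: 23.05
eef_pos: [566.7, -126.3, 126.7]
eef_rot: [3.137, 0.002, 1.738]
wrist_force: [0.3, 0.2, -4.2]
finger_gap: 17.4
23.15 [ 565.7 -126.1  124.2] [3.140e+00 1.000e-03 1.738e+00] gap 17.6 F [ 0.8  0.2 -3.8] j [-0.28  0.45  1.53 -0.    1.16 -0.45] 
ROW [-0.   -0.11  3.17] 0.0
```

View pics/c17.png

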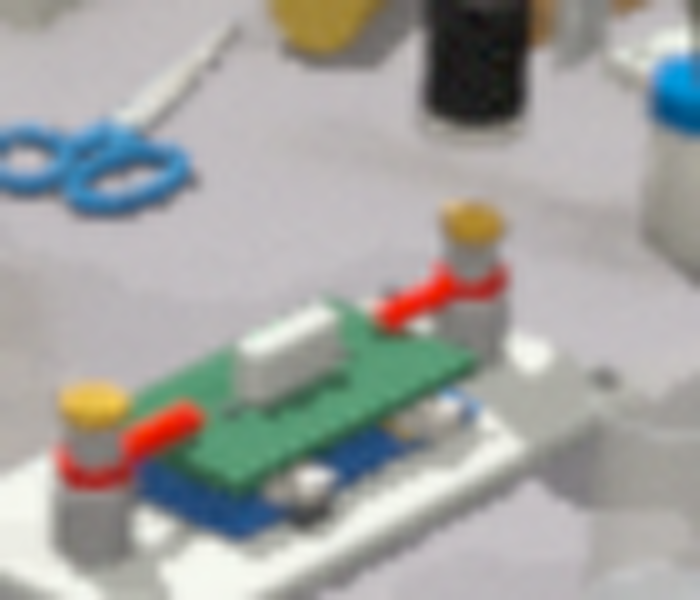

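Toe B has swung over too, nearly aligned; contact force at the bottom was nil, so a second, deeper blow.

```bash

python3 -m pendant '[[[0,0,0.8,0],[0,0,2.2,0],[0,0,3.5,0],[0,0,3.5,0],[0,0,3.5,0]]]'
python3 -m pendant '[[[0,0,-1.5,0],[0,0,-3,0],[0,0,-4.5,0],[0,0,-6,0],[0,0,-6,0]]]'
python3 - <<'E'
from h import *
c=cams.camera("side");crop(c,200,120,360,280,4,"pics/s18.png")
c=cams.camera("scene");crop(c,225,160,295,220,10,"pics/c18.png")
E
python3 go.py 564.7 -126.3 92.5 1.738
```

```text
clock: 23.65
eef_pos: [565.7, -127.0, 87.8]
eef_rot: [3.141, 0.001, 1.738]
wrist_force: [-0.4, -5.1, 3.7]
finger_gap: 17.3
clock: 24.15
eef_pos: [566.4, -126.2, 151.0]
eef_rot: [3.138, 0.002, 1.738]
wrist_force: [-0.5, 0.3, -3.9]
finger_gap: 17.5
24.25 [ 565.5 -126.   148.4] [3.141 0.    1.738] gap 17.8 F [-0.7 -0.7 -4. ] j [-0.28  0.42  1.51  0.    1.21 -0.45] 
ROW [-0.01 -0.08  5.59] 0.0
```

View pics/c18.png

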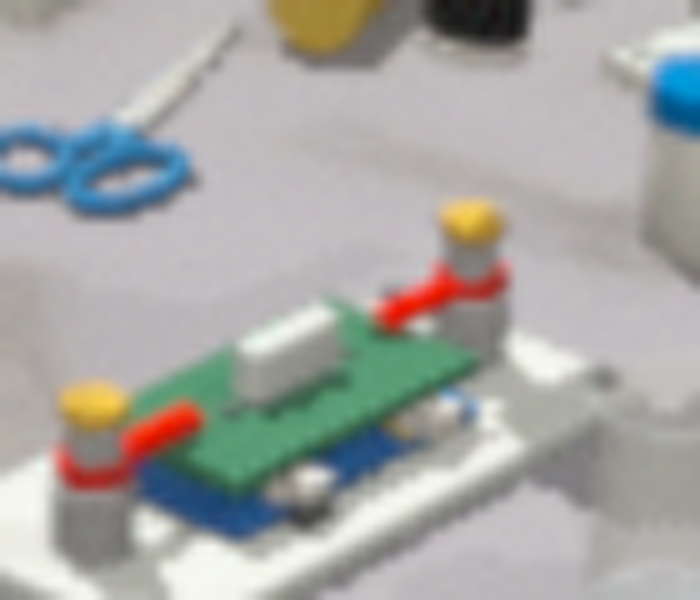

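View pics/s18.png

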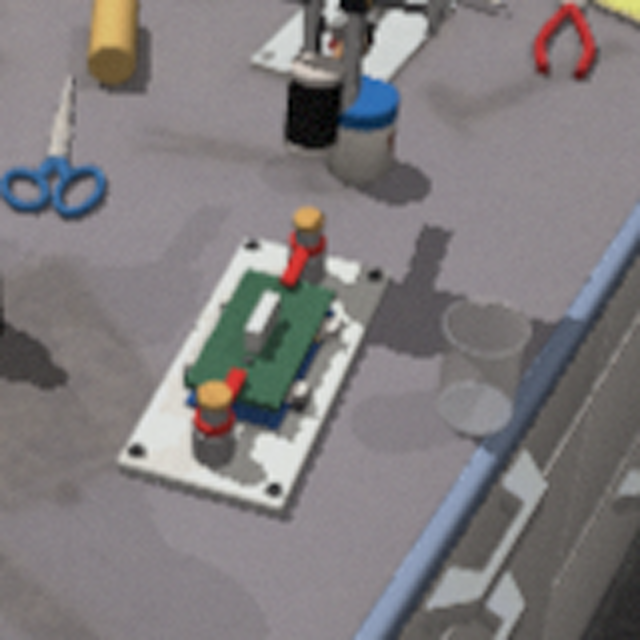

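```bash
python3 - <<'E'
from h import *
c=cams.camera("scene")
J=np.array([541.2,12.8]);th=.167
g=lambda p:((proj(c,[p])[0]-[225,160])*10+5).round(0)
for s in (1,-1):
  A=J+s*100*np.array([-np.sin(th),np.cos(th)])
  print("post48",g([*A,48]),"cap84",g([*A,84]),"cap70",g([*A,70]))
  for a in (90,80,70,60):
    q=-s*np.radians(a)+th;t=A+50*np.array([np.cos(q),np.sin(q)]);print(a,g([*t,48]))
c=cams.camera("side")
g=lambda p:((proj(c,[p])[0]-[200,120])*4+2).round(0)
print("side")
for s in (1,-1):
  A=J+s*100*np.array([-np.sin(th),np.cos(th)])
  print("post48",g([*A,48]),"cap84",g([*A,84]),"cap70",g([*A,70]))
  for a in (90,80,70,60):
    q=-s*np.radians(a)+th;t=A+50*np.array([np.cos(q),np.sin(q)]);print(a,g([*t,48]))
c=cams.camera("wrist");cv2.imwrite("pics/w18.png",c["frame"][:,:,::-1])
E
```

```text
post48 [ 92. 456.] cap84 [ 93. 360.] cap70 [ 93. 398.]
90 [192. 407.]
80 [172. 399.]
70 [150. 394.]
60 [125. 390.]
post48 [469. 270.] cap84 [473. 179.] cap70 [472. 215.]
90 [381. 314.]
80 [363. 305.]
70 [349. 296.]
60 [339. 286.]
side
post48 [214. 414.] cap84 [215. 375.] cap70 [214. 390.]
90 [239. 366.]
80 [227. 364.]
70 [215. 363.]
60 [202. 363.]
post48 [308. 238.] cap84 [310. 200.] cap70 [309. 215.]
90 [286. 278.]
80 [275. 275.]
70 [266. 270.]
60 [257. 264.]
```

View pics/w18.png

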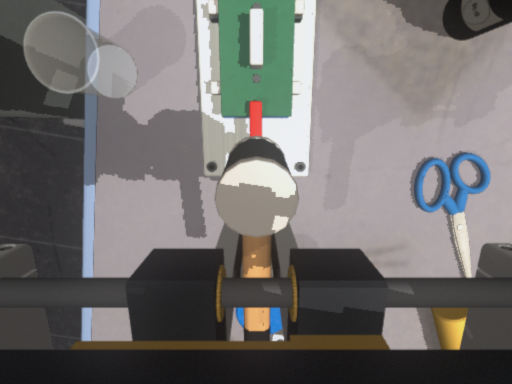

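Both toes aligned with prediction for 90° (B tip seen (382,316), predicted (381,314); A seen (195,412), predicted (192,407)), so both pins are home. The last blow pitched the mallet slightly in the grip (head up); it should settle upright when released. Return it to its original free spot.

```bash
python3 go.py 442 320 165 1.795
python3 -m pendant '[[[1.5,-0.2,-1,0],[5,-0.8,-1.7,0],[9,-1.3,-1.7,0],[13,-1.9,-1.7,0],[17,-2.5,-1.7,0]]]'
python3 go.py 442 320 165 1.795
```

```text
24.4 [ 565.2 -126.   147.6] [-3.140e+00 -1.000e-03  1.738e+00] gap 17.6 F [-0.1  0.  -3.4] j [-0.28  0.42  1.51  0.    1.21 -0.45] 
ROW [46.03 -4.72 -1.7 ] -0.057
clock: 24.9
eef_pos: [511.5, 39.3, 165.8]
eef_rot: [3.141, -0.0, 1.738]
wrist_force: [0.2, 1.0, -3.8]
finger_gap: 17.6
24.9 [511.5  39.3 165.8] [ 3.141 -0.     1.738] gap 17.6 F [ 0.2  1.  -3.8] j [ 0.01  0.26  1.68  0.    1.19 -0.16] 
ROW [28.83 -2.17  0.08] -0.057
```

```bash

python3 -m pendant '[[[4,-0.3,0,-0.02],[8,-0.6,0,-0.04],[12,-0.9,0,-0.057],[16,-1.2,0,-0.057],[20,-1.5,0,-0.057]]]'
python3 -m pendant '[[[3,-0.2,0,0],[6,-0.3,0.5,0],[8.8,-0.2,2,0],[8.8,-0.2,4,0],[8.8,-0.2,6,0]]]'
python3 -m pendant '[[[0,0,0,0]]]'
python3 go.py 442 320 30 1.795
python3 - <<'E'
from h import *
c=cams.camera("side");crop(c,180,200,300,340,4.2,"pics/s19.png")
c=cams.camera("wrist");cv2.imwrite("pics/w19.png",c["frame"][:,:,::-1])
E
```

```text
clock: 25.4
eef_pos: [463.2, 234.0, 165.9]
eef_rot: [3.141, -0.0, 1.795]
wrist_force: [-0.5, -0.3, -3.8]
finger_gap: 17.4
clock: 25.9
eef_pos: [441.8, 318.6, 105.0]
eef_rot: [3.142, -0.0, 1.797]
wrist_force: [-1.2, -0.6, -3.2]
finger_gap: 17.8
clock: 26.0
eef_pos: [441.1, 317.2, 103.3]
eef_rot: [-3.137, 0.001, 1.796]
wrist_force: [0.3, -0.5, -3.4]
finger_gap: 17.4
26.0 [441.1 317.2 103.3] [-3.137e+00  1.000e-03  1.796e+00] gap 17.4 F [ 0.3 -0.5 -3.4] j [0.56 0.4  1.65 0.   1.09 0.33] 
ROW [0.26 0.18 7.33] 0.001
```

View pics/s19.png

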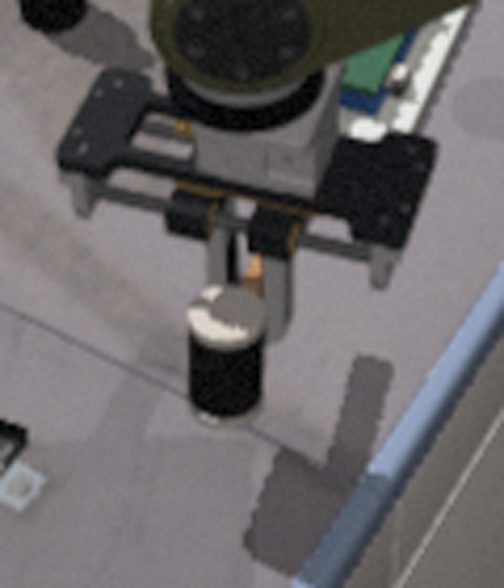

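View pics/w19.png

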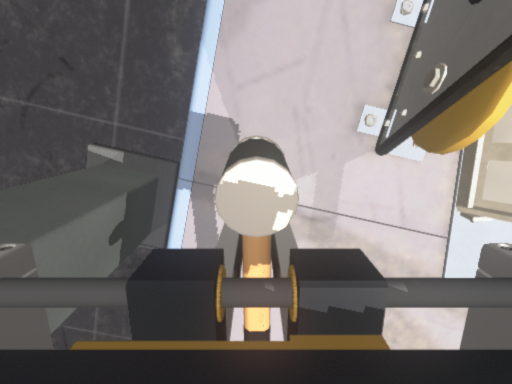

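```bash

python3 -m pendant '[[[0,0,2,0],[0,0,4,0],[0,0,5.8,0],[0,0,6.8,0],[0,0,7.2,0]]]'
python3 go.py 442 320 24 1.795
python3 -m pendant '[[[0,0,0.2,0],[0,0,0.4,0],[0,0,0.5,0],[0,0,0.6,0],[0,0,0.6,0]]]'
python3 go.py 442 320 24 1.795
```

```text
clock: 26.6
eef_pos: [443.1, 317.5, 33.7]
eef_rot: [3.141, -0.0, 1.795]
wrist_force: [0.2, 0.1, -3.4]
finger_gap: 17.7
26.6 [443.1 317.5  33.7] [ 3.141 -0.     1.795] gap 17.7 F [ 0.2  0.1 -3.4] j [0.55 0.51 1.69 0.   0.94 0.33] 
ROW [ 0.27 -0.05  0.97] -0.0
clock: 27.1
eef_pos: [443.0, 317.4, 27.6]
eef_rot: [3.141, -0.0, 1.795]
wrist_force: [-0.6, 0.0, -3.5]
finger_gap: 18.0
27.1 [443.  317.4  27.6] [ 3.141 -0.     1.795] gap 18.0 F [-0.6  0.  -3.5] j [0.55 0.52 1.7  0.   0.93 0.33] 
ROW [ 0.27 -0.04  0.36] 0.0
```

```bash

python3 -m pendant '[[[0,0,0.2,0],[0,0,0.4,0],[0,0,0.5,0],[0,0,0.6,0],[0,0,0.6,0]]]'
python3 go.py 442 320 20 1.795
```

```text
clock: 27.6
eef_pos: [442.8, 317.3, 21.3]
eef_rot: [-3.141, 0.0, 1.795]
wrist_force: [-0.6, -0.4, -4.0]
finger_gap: 17.8
27.6 [442.8 317.3  21.3] [-3.141  0.     1.795] gap 17.8 F [-0.6 -0.4 -4. ] j [0.55 0.53 1.7  0.   0.92 0.33] 
ROW [ 0.28 -0.02  0.13] 0.0
```

```bash

python3 -m pendant '[[[0,0,0.1,0],[0,0,0.2,0],[0,0,0.3,0],[0,0,0.3,0]]]'
python3 -m pendant '[[[0,0,0.1,0],[0,0,0.2,0],[0,0,0.2,0]]]'
python3 - <<'E'
from h import *
c=cams.camera("side");crop(c,200,240,290,340,6,"pics/s20.png")
E
```

```text
clock: 28.0
eef_pos: [443.1, 317.4, 18.9]
eef_rot: [3.141, -0.0, 1.795]
wrist_force: [-1.1, -3.3, 3.9]
finger_gap: 17.6
clock: 28.3
eef_pos: [443.4, 317.3, 18.4]
eef_rot: [3.141, 0.0, 1.795]
wrist_force: [-8.7, -9.4, 25.2]
finger_gap: 17.1
```

View pics/s20.png

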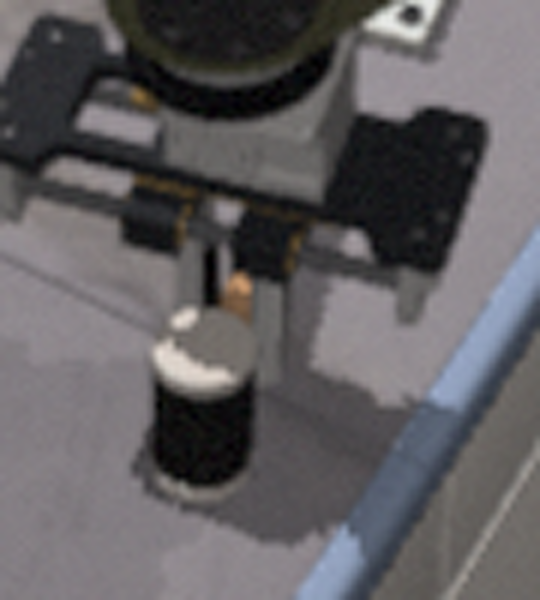

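Mallet is on the worktop. Ease off, release, lift.

```bash

python3 -m pendant '[[[0,0,-0.2,0],[0,0,-0.2,0]]]' - 5
python3 -m pendant '[[[0,0,0,0],[0,0,0,0],[0,0,0,0],[0,0,0,0],[0,0,0,0]]]' -0.1
python3 -m pendant '[[[0,0,-1,0],[0,0,-3,0],[0,0,-7,0],[0,0,-11,0],[0,0,-15,0]]]'
python3 -m pendant '[[[0,0,-2,0],[0,0,-4,0],[0,0,-4,0]]]'
python3 - <<'E'
from h import *
print(st()["wrist_force"].round(1),st()["clock"])
c=cams.camera("side");crop(c,150,110,350,340,2.6,"pics/s21.png")
c=cams.camera("scene");crop(c,150,130,330,260,4.4,"pics/c21.png")
c=cams.camera("wrist");cv2.imwrite("pics/w21.png",c["frame"][:,:,::-1])
print(ray(c,[[259,156.5]],66))
E
```

```text
clock: 28.55
eef_pos: [443.3, 317.5, 19.0]
eef_rot: [3.141, -0.0, 1.795]
wrist_force: [0.0, -2.3, 5.3]
finger_gap: 17.8
clock: 29.05
eef_pos: [442.9, 317.4, 18.3]
eef_rot: [-3.141, 0.0, 1.795]
wrist_force: [0.4, 0.1, 0.1]
finger_gap: 42.1
clock: 29.55
eef_pos: [442.7, 317.2, 170.8]
eef_rot: [3.141, -0.0, 1.795]
wrist_force: [0.7, -0.1, 0.3]
finger_gap: 42.6
clock: 29.85
eef_pos: [443.6, 317.9, 211.7]
eef_rot: [3.137, -0.002, 1.795]
wrist_force: [0.4, -0.2, -0.4]
finger_gap: 42.2
[ 0.4 -0.2 -0.4] 29.85
[[438.10183035 350.4418993   66.        ]]
```

View pics/s21.png

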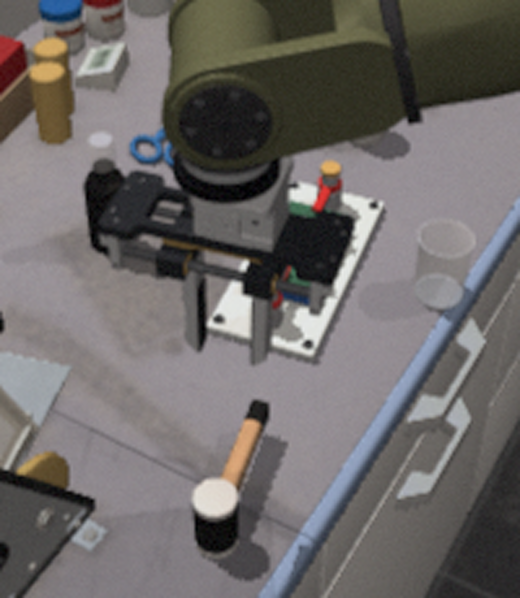

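View pics/c21.png

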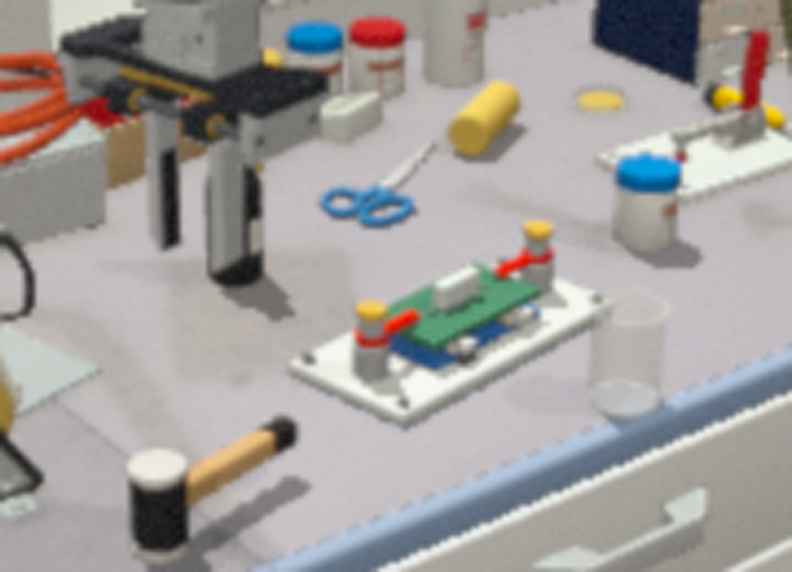

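View pics/w21.png

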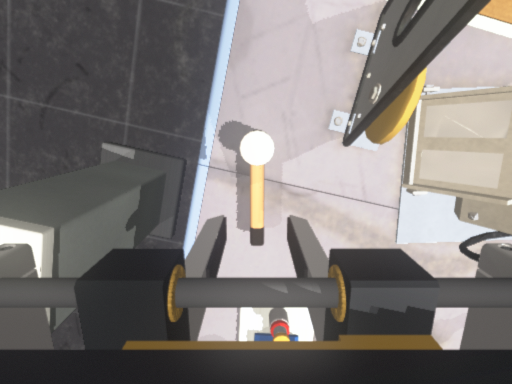

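Mallet stands upright and released at its old place; bystanders unmoved. One last look from above the jig to check both toes and the plate.

```bash
python3 go.py 530 10 211 0.167
python3 -m pendant '[[[-3,0,0,0.14],[-7,0,0,0.28],[-11,0.5,0,0.42],[-15,1,0,0.56],[-19,1.5,0,0.7]]]'
python3 go.py 530 10 211 0.167
```

```text
30.0 [442.6 317.2 207.7] [-3.141  0.     1.795] gap 41.9 F [-0.3  0.6  0.2] j [0.55 0.29 1.54 0.   1.31 0.33] 
ROW [-31.89   1.69  -0.32] 1.628
clock: 30.5
eef_pos: [499.7, 133.8, 207.3]
eef_rot: [-3.14, 0.001, 1.09]
wrist_force: [1.2, 0.3, -0.5]
finger_gap: 42.2
30.5 [499.7 133.8 207.3] [-3.14e+00  1.00e-03  1.09e+00] gap 42.2 F [ 1.2  0.3 -0.5] j [ 0.19  0.23  1.62 -0.    1.29  0.67] 
ROW [-9.57  8.42 -0.37] 0.923
```

```bash

python3 -m pendant '[[[-2.5,2,0,0.15],[-5,4.5,0,0.3],[-7.5,6.5,0,0.45],[-9.6,8.4,0,0.6],[-9.6,8.4,0,0.74]]]'
python3 -m pendant '[[[0,0,0,0.14],[0,0,0,0.18],[0,0,0,0.18]]]'
python3 - <<'E'
from h import *
c=cams.camera("wrist");crop(c,100,110,360,260,3,"pics/w22.png")
J=np.array([541.2,12.8]);th=.167;R=np.array([[np.cos(th),-np.sin(th)],[np.sin(th),np.cos(th)]])
g=lambda p,z:((proj(c,[[*(J+R@np.array(p,float)),z]])[0]-[100,110])*3+1).round(0)
for s in (100,-100): print(s,"cap84",g([0,s],84),"cap70",g([0,s],70),"toe",g([0,s-np.sign(s)*50],48))
print("plate",[g(p,38) for p in ([35,65],[35,-65],[-35,-65],[-35,65])])
print(st()["eef_pos"],st()["clock"])
E
```

```text
clock: 31.0
eef_pos: [530.6, 8.9, 207.0]
eef_rot: [-3.141, 0.002, 0.346]
wrist_force: [0.5, 0.7, 0.5]
finger_gap: 42.2
clock: 31.3
eef_pos: [530.2, 11.6, 207.3]
eef_rot: [-3.141, 0.002, 0.174]
wrist_force: [0.2, 0.2, 0.3]
finger_gap: 42.0
100 cap84 [198. 205.] cap70 [210. 198.] toe [349. 189.]
-100 cap84 [743. 209.] cap70 [731. 202.] toe [593. 191.]
plate [array([313., 101.]), array([629., 103.]), array([621., 267.]), array([320., 265.])]
[530.17913241  11.64920177 207.44702993] 31.35
```

View pics/w22.png

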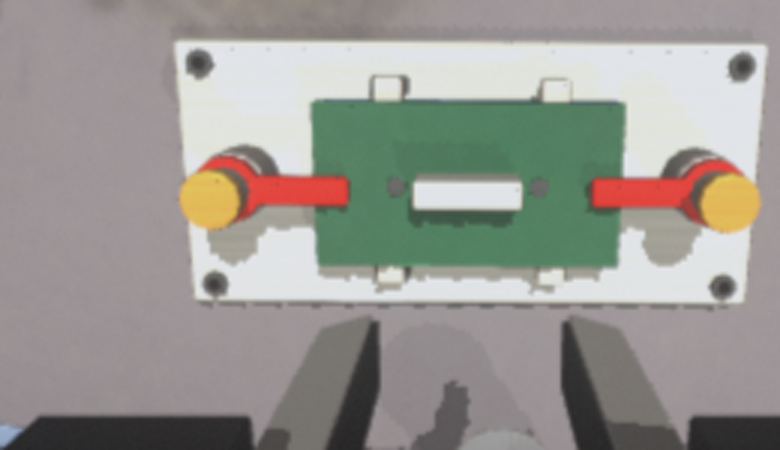

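Caps at (211,199) and (728,203) match the predicted home positions (210,198)/(731,202). Both toes point straight in over the plate, and the plate's edges match the prediction for square. Handing in.

```bash
python3 -c "
from cell import manip
print(manip.sign_off(), manip.read_state()['clock'])"
```

```text
the job is handed in; nothing more can be done
the job is handed in; nothing more can be done
```

The jig is closed and the job was handed in after about 31 s. The hand-in reports no verdict, so the results below are from my own checks.

- **Spacer:** it lies on the yellow stripe, parallel to the fitted one and about 1 mm off centre.
- **Green plate:** it sits level on both spacers, within about 2 mm of square over the blue plate.
- **Pins:** I gave each pin two brisk blows. In the last picture from above, both caps are within about 1 mm of where they should be when home, and both red toes point straight in over the plate.
- **Mallet:** it stands upright and released on the worktop at its starting place. The jar, beaker and bottle look unmoved in the pictures.

Three things were not clean:

- **Pin A:** its first blow left the toe a few degrees short, so it needed the second.
- **Pin B:** its second blow was probably not needed. It tilted the mallet a little in the gripper, but the mallet settled upright when released.
- **Measurements:** the side camera's first estimate of the jig was about 5 mm off the wrist camera's. I used the wrist camera, and the final picture agreed with it. One move went the wrong way sideways because I mistyped a sign. It passed through free space and touched nothing.

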